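# Clear the service board and lay the tall amplifier housings down on it

### The arm

A 6-joint arm with a two-finger parallel gripper is mounted at the origin on a cart in front of the work surface, level with it; the furniture and walls round the work are solid. World frame = base frame: x ahead of the robot, y to its left, z up, the work surface at z = 0. Lengths are in mm, angles in rad, forces in N, time in s.
With the tool pointing down it reaches from about 350 to 875 mm from the base axis. Payload 4.2 kg.
Tool frame: the origin (TCP) lies midway between the tips of the shut fingers; the grasp point (between the pads) lies 19 mm behind it; z points along the fingers, y is the direction in which the jaws open and shut (so a half turn about z gives the same grasp; the last joint's range is limited). The gripper opens to 85 mm and grips with 20 to 120 N. Pads are 22 mm wide; open, the fingers measure 114 mm over their backs; the gripper's body (76 mm by 85 mm) begins 54 mm behind the grasp point. The pads swing forward as they close: fully open they stand 13 mm farther back than shut.
Start: joints at [-1.028, 0.385, 0.008, 0, -1.194, -0.259], TCP at [175.02, -599.973, 231.312] pointing down, gripper open.
Joint ranges: [-3.14, 3.14], [-1.21, 2.06], [-1.07, 1.41], [-3.16, 2.05], [-2.99, -0.16], [-3.1, 3.1]. Speed limits (rad/s): [2.79, 2.79, 3.14, 3.14, 3.14, 3.14].

### API

Orientations are given as a unit quaternion [x, y, z, w].
In Python, from bench import telemetry, optics, ticket gives the robot as it stands. The module is installed in compiled form; this text tells all that it offers.
- The arm moves only by the shell command python3 -m crank 'ROWS'. ROWS is JSON, a list of rows, each a list of 3 entries, a list of its own where there are three numbers: the finger opening in m, from 0 to 0.0854, then the shift along the tool's x, y, z in m, then the turn about the tool's z in rad. In form: [[grip, [x, y, z], roll], ...]. A call has 1 to 10 rows; each row shifts and turns the commanded pose from where the row before left it, along the tool's axes as they then stand; what a row does not reach is not made up. A row lasts 1/12 s, in which the tool goes at most 41.7 mm and 7.16 degrees, less where a joint would pass 70% of its speed; a pose out of reach is approached as far as the arm can. A call with a gripper value outside its range is refused whole. The fingers move at their own pace and stop on an object; the grip force is fixed at half the most. Time passes only in rows, so rows that do not move let the fingers close. It gives the time, the measured TCP pose, the force and the opening at its end, in the units of the state.
- telemetry.get_obs(): the state, without advancing time (a new reading comes with each control period).
- optics.read_camera(name): name is "scene" or "top"; returns a dict with "frame" (400x640x3 uint8, red, green, blue), "depth" (400x640 float32, mm along the optical axis (not along the pixel's ray), 0 where there is no reading), "camera_matrix" (3x3 intrinsics, pixels), "rvec" (rotation vector, rad) and "tvec" (3), from world to camera coordinates, as OpenCV has them. Camera axes: x right, y down, z forward; pixel columns grow to the right and rows downward; lengths in mm; the calibration is good to about 2 mm. A picture is of the moment at which its call begins.
- ticket.job_done(): hands the job in, once; it reports no verdict.
The state is a dict: "t": time; "joint_positions": joint angles; "dq": joint speeds; "effort": joint torques, N m; "eef_pos": TCP position; "tcp_rot": TCP orientation; "ft_force": force on the tool from outside, world axes, zero at the start; "wrist_torque": the same for the moment, N m; "opening": finger opening in mm.
Only numpy, scipy, OpenCV 4.12 (cv2) and the standard library are available. Lean on these libraries where they do the work, as an engineer would, in place of code of your own. Each camera call takes 0.05 s, during which the arm holds its last target. There are 200 camera calls.

### The job

Get the two tall amplifier housings lying down on the service board so their side panels can be opened. First clear the board: hang each screening cover that stands on it by its strap handle on the rack, one cover to a hook. Then, for each housing, push it up against its end of the board and push its top so that it tips over that end onto its side, lying flat along the board, and slide it fully onto the board so that its foot no longer sticks out past the end; leave the other things on the bench where they are.

Things in the scene. Friction and masses are not known exactly. Their poses are not given: they have to be found in the camera images.
- service_board: the service board, a black rubber-edged slab with a green top, 110 x 360 x 12 mm, fixed on the bench; origin at the centre of its underside, x across its 110 mm depth, y along its 360 mm length. Its two short ends (at y = +180 and -180 mm) are 12 mm high steps that serve as stops for the housings
- housing_1: a tall grey amplifier housing with cooling ribs, about 0.5 kg, 64 mm (x) x 60 mm (y) x 140 mm high, standing on the bench 20 to 45 mm beyond the +y (left) end of the board; origin at the centre of its underside, z to its top. Its four white feet are slick (friction about 0.18): a level push anywhere on it, even near the top, slides it until its base butts the board's end
- housing_2: a tall grey amplifier housing with cooling ribs, about 0.5 kg, 64 mm (x) x 60 mm (y) x 140 mm high, standing on the bench 20 to 45 mm beyond the -y (right) end of the board; origin at the centre of its underside, z to its top. Its four white feet are slick (friction about 0.18): a level push anywhere on it, even near the top, slides it until its base butts the board's end
- housing_1_foot (a point): the centre of the underside of housing_1. Once tipped, the housing comes to lie on the board with this foot end still sticking out some 20 to 40 mm past the board's end; its painted sides slide on the board at some 3 N, and it can be gripped across its 64 mm (x) width, standing or lying
- housing_2_foot (a point): the centre of the underside of housing_2. Once tipped, the housing comes to lie on the board with this foot end still sticking out some 20 to 40 mm past the board's end; its painted sides slide on the board at some 3 N, and it can be gripped across its 64 mm (x) width, standing or lying
- housing_1_head (a point): the centre of the top face of housing_1, 140 mm from the foot. With the base butting the board, a push of 1 to 2 N some 120 mm up tips the housing over the board's end; from about 25 degrees on it falls by itself
- housing_2_head (a point): the centre of the top face of housing_2, 140 mm from the foot. With the base butting the board, a push of 1 to 2 N some 120 mm up tips the housing over the board's end; from about 25 degrees on it falls by itself
- cover_1: a screening cover: aluminium box 56 (x) x 50 (y) x 30 mm high, about 60 g; three or four of the four are there. Origin at the centre of its underside, z up. On it stands a blue strap handle, an arch in the y-z plane: two legs 12 mm (x) x 5 mm (y), 46 mm over their outsides, 36 mm clear between, under a crown bar 90 to 96 mm above the origin
- cover_2: a screening cover: aluminium box 56 (x) x 50 (y) x 30 mm high, about 60 g; three or four of the four are there. Origin at the centre of its underside, z up. On it stands a blue strap handle, an arch in the y-z plane: two legs 12 mm (x) x 5 mm (y), 46 mm over their outsides, 36 mm clear between, under a crown bar 90 to 96 mm above the origin
- cover_3: a screening cover: aluminium box 56 (x) x 50 (y) x 30 mm high, about 60 g; three or four of the four are there. Origin at the centre of its underside, z up. On it stands a blue strap handle, an arch in the y-z plane: two legs 12 mm (x) x 5 mm (y), 46 mm over their outsides, 36 mm clear between, under a crown bar 90 to 96 mm above the origin
- cover_4: a screening cover: aluminium box 56 (x) x 50 (y) x 30 mm high, about 60 g; three or four of the four are there. Origin at the centre of its underside, z up. On it stands a blue strap handle, an arch in the y-z plane: two legs 12 mm (x) x 5 mm (y), 46 mm over their outsides, 36 mm clear between, under a crown bar 90 to 96 mm above the origin
- cover_1_crown (a point): the middle of the underside of the handle's crown bar of cover_1, which rests on a hook. Gripping across the outsides of the two legs (46 mm, along y) leaves the inside free for the hook; 60 mm clear height between box and crown
- cover_2_crown (a point): the middle of the underside of the handle's crown bar of cover_2, which rests on a hook. Gripping across the outsides of the two legs (46 mm, along y) leaves the inside free for the hook; 60 mm clear height between box and crown
- cover_3_crown (a point): the middle of the underside of the handle's crown bar of cover_3, which rests on a hook. Gripping across the outsides of the two legs (46 mm, along y) leaves the inside free for the hook; 60 mm clear height between box and crown
- cover_4_crown (a point): the middle of the underside of the handle's crown bar of cover_4, which rests on a hook. Gripping across the outsides of the two legs (46 mm, along y) leaves the inside free for the hook; 60 mm clear height between box and crown
- hook_rack: a fixed rack: base plate 75 x 350 x 8 mm, two posts, a wooden rail 14 x 350 x 28 mm (top 184 mm up) along its y, with four steel hooks pointing to its own -x (to the robot) at y = -127.5, -42.5, 42.5, 127.5 mm. Origin: centre of the base's underside. A hook is a level 8 mm rod, axis 170 mm up, from x = -6 to -78 mm, then turned up to a tip at x = -90 mm, highest point 200 mm up
- hook_1 (a point): the seat of hook 1: a point on top of its level rod (174 mm above the bench), 48 mm out from the rack's centre plane, midway between the rail and the upturned tip
- hook_2 (a point): the seat of hook 2: a point on top of its level rod (174 mm above the bench), 48 mm out from the rack's centre plane, midway between the rail and the upturned tip
- hook_3 (a point): the seat of hook 3: a point on top of its level rod (174 mm above the bench), 48 mm out from the rack's centre plane, midway between the rail and the upturned tip
- hook_4 (a point): the seat of hook 4: a point on top of its level rod (174 mm above the bench), 48 mm out from the rack's centre plane, midway between the rail and the upturned tip
- solder_spool: bystander: solder spool, 54 mm diameter, 40 mm high, standing; origin at the centre of its underside
- screwdriver: bystander: red screwdriver, 168 mm long along its y, lying; origin under its middle
- attenuator: bystander: black finned attenuator, 58 mm long along its y, 20 mm high; origin under its middle

How it is judged (in metres and radians):
On the way:
1. every screening cover hangs by its handle on a hook ((distance between cover_1_crown and hook_1 below 0.032 m or distance between cover_1_crown and hook_2 below 0.032 m or distance between cover_1_crown and hook_3 below 0.032 m or distance between cover_1_crown and hook_4 below 0.032 m) and angle between each of cover_1, cover_2, cover_3, cover_4's own z axis and vertical below 0.4 rad and linear speed of each of cover_1, cover_2, cover_3, cover_4 below 0.06 m/s and (distance between cover_2_crown and hook_1 below 0.032 m or distance between cover_2_crown and hook_2 below 0.032 m or distance between cover_2_crown and hook_3 below 0.032 m or distance between cover_2_crown and hook_4 below 0.032 m) and (distance between cover_3_crown and hook_1 below 0.032 m or distance between cover_3_crown and hook_2 below 0.032 m or distance between cover_3_crown and hook_3 below 0.032 m or distance between cover_3_crown and hook_4 below 0.032 m) and (distance between cover_4_crown and hook_1 below 0.032 m or distance between cover_4_crown and hook_2 below 0.032 m or distance between cover_4_crown and hook_3 below 0.032 m or distance between cover_4_crown and hook_4 below 0.032 m)), for 0.2 s.
At the end, for the whole second after the job is handed in: every cover hangs by its handle on a hook of its own (crown within 32 mm of the hook's seat, within 0.4 rad of upright); both housings lie flat (within 0.1 rad) on the board, foot and head within 55 mm of its long middle line and at most 6 mm past its ends; all at rest (all of step 1 and distance between cover_1_crown and cover_2_crown above 0.05 m and distance between each of cover_1_crown, cover_2_crown and cover_3_crown above 0.05 m and distance between each of cover_1_crown, cover_2_crown, cover_3_crown and cover_4_crown above 0.05 m and angle between each of housing_1, housing_2's own z axis and vertical above 1.47 rad and linear speed of each of housing_1, housing_2 below 0.02 m/s and y of housing_1_foot in the frame of service_board between -0.186 and 0.186 m and z of housing_1_foot in the frame of service_board between 0.034 and 0.055 m and x of housing_1_foot in the frame of service_board between -0.055 and 0.055 m and y of housing_1_head in the frame of service_board between -0.186 and 0.186 m and z of housing_1_head in the frame of service_board between 0.034 and 0.055 m and x of housing_1_head in the frame of service_board between -0.055 and 0.055 m and y of housing_2_foot in the frame of service_board between -0.186 and 0.186 m and z of housing_2_foot in the frame of service_board between 0.034 and 0.055 m and x of housing_2_foot in the frame of service_board between -0.055 and 0.055 m and y of housing_2_head in the frame of service_board between -0.186 and 0.186 m and z of housing_2_head in the frame of service_board between 0.034 and 0.055 m and x of housing_2_head in the frame of service_board between -0.055 and 0.055 m); the robot touches nothing.
It fails at once if a housing is tipped while a cover is still down on the board or bench (angle between any of housing_1, housing_2's own z axis and vertical above 0.8 rad and height (world z) of any of cover_1, cover_2, cover_3, cover_4 below 0.05 m).
It fails at once if a bystander is pushed away (distance of any of solder_spool, screwdriver, attenuator from where it was at the start of the episode above 0.04 m).
Of cover_1, cover_2, cover_3, cover_4 only 3 to 4 are there at a start; the rules pass over those that are not, and their reading is None.
Once in a run the grip may slacken for a moment while it holds something.
It also fails if it takes over 208 s, if anything falls off the work surface, if the arm or the gripper's body presses on something with over 40 N, if the wrist force passes 120 N, or if a joint passes its speed limit or range.

## Working session

There is one attempt and no reset: what is moved stays moved. The work goes in short steps, Python scripts to look and compute and a shell command to move; the robot and the scene stay as the last step left them, time stands still between calls to the robot, and variables do not carry over. Pictures are saved under pics/ and viewed, about 12 in all and at most 16, crops included, and the job is handed in when it is done.

```bash
mkdir -p pics
cat > h.py <<'E'
import numpy as np, cv2
from bench import telemetry, optics, ticket
from scipy.spatial.transform import Rotation as R
def cam(n):
    c=optics.read_camera(n); c['R']=cv2.Rodrigues(np.array(c['rvec'],float))[0]; c['t']=np.array(c['tvec'],float).reshape(3); c['K']=np.array(c['camera_matrix']); return c
def save(c,name): cv2.imwrite('pics/'+name,c['frame'][:,:,::-1])
def pts(c):
    v,u=np.mgrid[0:400,0:640]; d=c['depth']; K=c['K']
    P=np.stack([(u-K[0,2])/K[0,0]*d,(v-K[1,2])/K[1,1]*d,d],-1)
    W=(P-c['t'])@c['R']; W[d==0]=np.nan; return W
def ray(c,u,v,z):
    K=c['K']; r=c['R'].T@np.array([(u-K[0,2])/K[0,0],(v-K[1,2])/K[1,1],1]); o=-c['R'].T@c['t']; return o+r*(z-o[2])/r[2]
def st():
    o=telemetry.get_obs(); Rm=R.from_quat(o['tcp_rot']).as_matrix()
    print('t',round(o['t'],2),'p',np.round(o['eef_pos'],1),'F',np.round(o['ft_force'],1),'op',round(o['opening'],1)); print('R',np.round(Rm,3).tolist(),'q',np.round(o['joint_positions'],3)); return o,Rm
E
python3 - <<'E'
from h import *
o,_=st(); print(o)
for n in('scene','top'):
    c=cam(n); save(c,n+'0.png'); print(n,c['K'].tolist(),-c['R'].T@c['t'],c['R'].tolist())
    np.savez(n+'0.npz',**{k:c[k] for k in('frame','depth','K','R','t')})
E
```

```text
t 0.0 p [ 174.8 -599.4  230.2] F [0.1 0.4 0.2] op 85.3
R [[-0.96, -0.28, -0.001], [-0.28, 0.96, 0.002], [0.0, 0.002, -1.0]] q [-1.028  0.386  0.007 -0.    -1.194 -0.259]
{'t': 0.0, 'joint_positions': array([-1.02844008e+00,  3.85568829e-01,  6.60952529e-03, -4.65186941e-04,
       -1.19401989e+00, -2.58613056e-01]), 'dq': array([-1.34410422e-03, -4.20634411e-04, -2.14142731e-05,  7.07197837e-04,
       -2.23258818e-04, -3.73563818e-04]), 'effort': array([-1.77188052e-03, -3.92289948e+01,  1.88397485e+01,  4.18585718e+00,
       -4.75662528e-03, -8.10911956e-06]), 'eef_pos': array([ 174.81824644, -599.43587081,  230.21282777]), 'tcp_rot': array([-1.41311113e-01,  9.89964611e-01,  1.08935426e-03, -2.26433142e-04]), 'ft_force': array([0.10692423, 0.42035926, 0.2263547 ]), 'wrist_torque': array([ 0.04861295, -0.01333456, -0.03329257]), 'opening': 85.28811807563218}
scene [[450.53003843991104, 0.0, 319.39495553125914], [0.0, 450.53003843991104, 189.62775707041408], [0.0, 0.0, 1.0]] [-227.88089451  561.75445283  780.18931265] [[-0.5972687590237222, -0.8020388493353414, -0.001927083574964128], [-0.4622814550962547, 0.3462169553127695, -0.8163514415544608], [0.6554127598455439, -0.4866903574253332, -0.5775522575670959]]
top [[425.91774577157656, 0.0, 322.896364391374], [0.0, 425.91774577157656, 199.80855016930317], [0.0, 0.0, 1.0]] [ 356.87571928    6.49387083 1281.89693834] [[0.0009383571989173278, -0.9999596230992296, 0.00893709443914184], [-0.9850825562800574, -0.0024622180765101476, -0.17206479824441615], [0.17207985587661087, -0.008642317593713228, -0.9850450921394889]]
```

View pics/scene0.png

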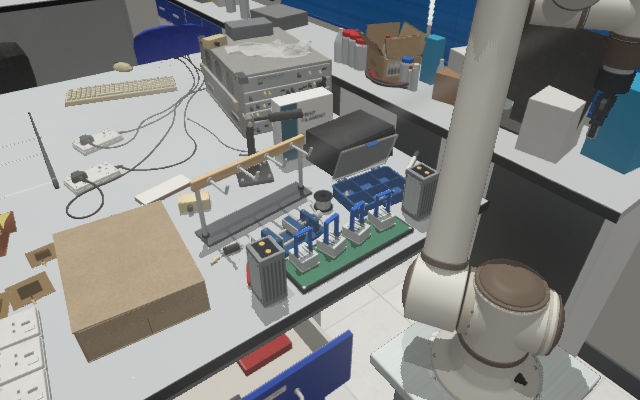

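View pics/top0.png

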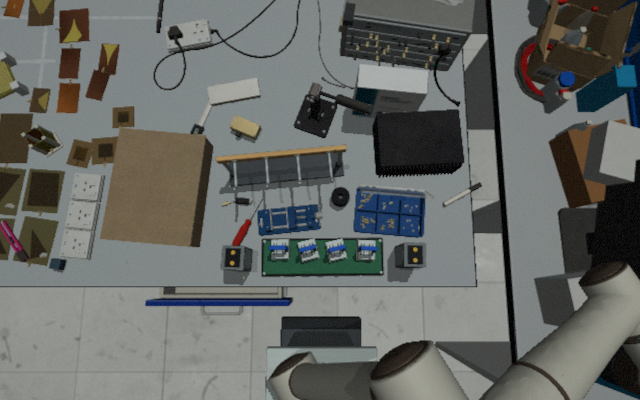

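The scene image shows four covers with blue handles on the green board (about (303,240) to (382,205)), housings at both ends (265,270) and (420,190), and the rack behind. The top image shows the housings at (236,258) and (409,255), covers at (280..366, 250), the rail at v≈153, the spool at (340,197), the attenuator at (238,202) and the screwdriver at (241,234). There is also a blue PCB and a bin close behind the board.

Run:
```python
from h import *
L=lambda n:dict(np.load(n+'0.npz'))
for n in('top','scene'):
    c=L(n); W=pts(c); hsv=cv2.cvtColor(c['frame'],cv2.COLOR_RGB2HSV); H,S,V=[hsv[...,i].astype(int) for i in range(3)]
    x,y,z=W[...,0],W[...,1],W[...,2]
    print('==',n)
    g=(H>50)&(H<90)&(S>60)&(x>250)&(x<550)&(abs(y)<300)
    # board green: rays onto z=12
    m=g.astype(np.uint8); k,l,s,_=cv2.connectedComponentsWithStats(m); i=1+np.argmax(s[1:,4]); vs,us=np.where(l==i)
    B=np.array([ray(c,u,v,12)[:2] for u,v in zip(us,vs)],np.float32); r=cv2.minAreaRect(B); print('board',r,s[i],'z',np.nanmedian(z[l==i]))
    b=(z>75)&(z<105)&(x>250)&(x<480)&(abs(y)<190)&(H>95)&(H<130)&(S>100)
    k,l,s,ce=cv2.connectedComponentsWithStats(b.astype(np.uint8))
    for i in range(1,k):
        if s[i,4]<6: continue
        q=W[l==i]; top=q[q[:,2]>85]
        if len(top)<4: continue
        rr=cv2.fitLine(top[:,:2].astype(np.float32),cv2.DIST_L2,0,.1,.1).ravel()
        print('crown',ce[i].round(),s[i,4],top.mean(0).round(1),'ext',(top.max(0)-top.min(0)).round(),'zmax',top[:,2].max().round(),'yaw',np.degrees(np.arctan2(-rr[0],rr[1])).round(1) if abs(rr[1])>.5 else rr)
    for nm,lo in(('H1',(90,300)),('H2',(-330,-180))):
        h=(z>132)&(z<150)&(y>lo[0])&(y<lo[1])&(x>230)&(x<450)
        q=W[h]; print(nm,len(q),q.mean(0).round(1) if len(q) else 0, cv2.minAreaRect(q[:,:2].astype(np.float32)) if len(q)>5 else 0)
    rk=(z>175)&(z<192)&(x>450)&(x<760)&(y>-200)&(y<400)
    q=W[rk]; print('rail',len(q),q.mean(0).round(1),cv2.minAreaRect(q[:,:2].astype(np.float32)))
    hk=(z>150)&(z<205)&(x>450)&(x<760)&(y>-200)&(y<400)&~((S>60))
    k,l,s,ce=cv2.connectedComponentsWithStats(hk.astype(np.uint8))
    for i in range(1,k):
        if s[i,4]>4: q=W[l==i]; print('hk',ce[i].round(),s[i,4],q.mean(0).round(),q.min(0).round(),q.max(0).round())
```

```text
== top
board ((408.7821044921875, -3.151458740234375), (102.83116912841797, 352.4794006347656), 0.09539318829774857) [ 263  239  120   36 2557] z 12.505447962436643
crown [285. 247.] 6 [430.1 101.1 101.8] ext [11.  3.  8.] zmax 104.0 yaw [ 9.8225236e-01 -1.8756407e-01  4.3012329e+02  1.0105001e+02]
H1 560 [401.5 237.2 140.3] ((401.7075500488281, 237.5205535888672), (60.43781661987305, 63.83050537109375), 87.93990325927734)
H2 556 [ 409.1 -246.2  140.8] ((409.2297668457031, -246.42733764648438), (60.27584457397461, 64.19203186035156), 87.11434173583984)
rail 856 [670.1 109.5 182.4] ((637.9391479492188, 41.83160400390625), (487.6007080078125, 129.38015747070312), 87.6646499633789)
hk [314. 147.] 5 [692.  21. 183.] [691.  15. 179.] [693.  26. 186.]
hk [325. 146.] 5 [695.  -9. 184.] [694. -14. 179.] [696.  -3. 188.]
hk [293. 149.] 5 [687.  77. 182.] [686.  72. 178.] [688.  83. 186.]
hk [303. 148.] 5 [689.  50. 184.] [688.  45. 181.] [690.  56. 188.]
hk [271. 151.] 5 [681. 136. 182.] [680. 130. 180.] [682. 141. 185.]
hk [282. 150.] 5 [683. 106. 184.] [683. 101. 181.] [684. 111. 186.]
hk [
[... 1785 characters left out ...]
4842376708984)
H2 368 [ 404.3 -242.9  138.9] ((406.9521484375, -246.76068115234375), (63.946533203125, 65.56175231933594), 87.51082611083984)
rail 754 [663.4 124.1 181.4] ((634.1163330078125, 106.84564208984375), (101.68387603759766, 350.3736267089844), 5.750260353088379)
hk [300. 149.] 118 [645. -22. 173.] [595. -54. 151.] [690.  -8. 200.]
hk [353. 150.] 153 [ 571. -144.  161.] [ 564. -193.  150.] [ 581. -103.  170.]
hk [275. 160.] 115 [634.  65. 175.] [583.  46. 155.] [679.  75. 201.]
hk [248. 172.] 122 [625. 149. 175.] [577. 140. 156.] [668. 161. 200.]
hk [217. 185.] 128 [618. 234. 175.] [570. 221. 155.] [662. 246. 198.]
hk [197. 191.] 10 [654. 272. 154.] [652. 267. 151.] [657. 276. 157.]
```

Run:
```python
import cv2
a=cv2.imread('pics/top0.png')[135:285,205:440]; b=cv2.imread('pics/scene0.png')[130:310,180:450]
a=cv2.resize(a,(800,511),interpolation=cv2.INTER_CUBIC); cv2.imwrite('pics/top0c.png',a)
cv2.imwrite('pics/sc0c.png',cv2.resize(b,(800,533),interpolation=cv2.INTER_CUBIC))
```

```text
(no output)
```

View pics/top0c.png

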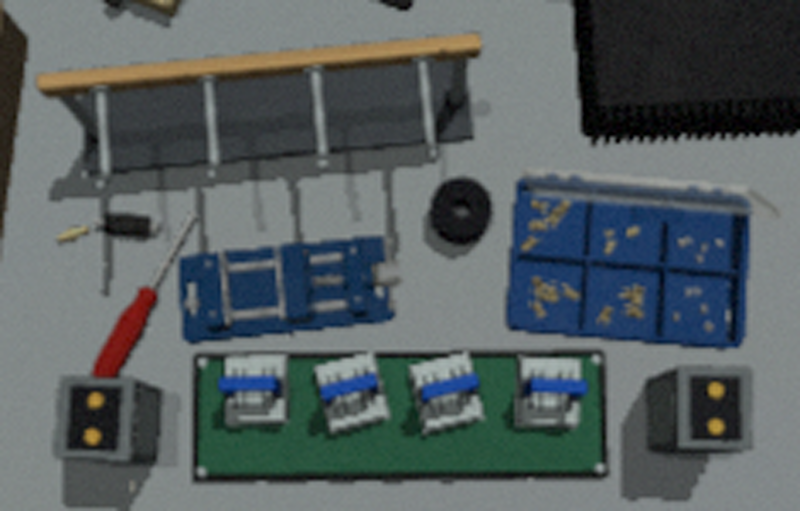

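View pics/sc0c.png

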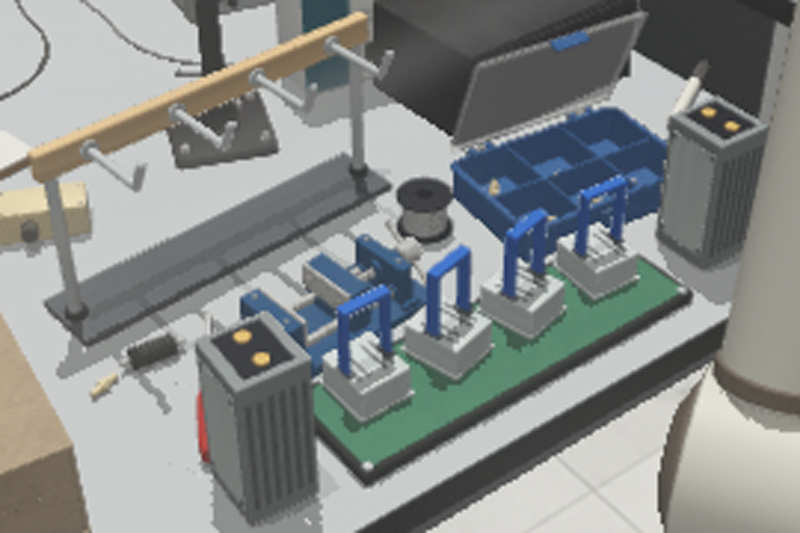

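The crops show cover yaws of roughly 0°, +10°, +12° and 0° (left to right), the rack turned about 6°, and the screwdriver handle just behind housing 1. Next I refine the crowns (ray onto z=108), the hook seats and the screwdriver.

Run:
```python
from h import *
c=dict(np.load('top0.npz')); W=pts(c); hsv=cv2.cvtColor(c['frame'],cv2.COLOR_RGB2HSV); H,S,V=[hsv[...,i].astype(int) for i in range(3)]
m=((H>100)&(H<130)&(S>120)).astype(np.uint8); m[:240]=0;m[262:]=0;m[:,:262]=0;m[:,385:]=0
k,l,s,ce=cv2.connectedComponentsWithStats(m)
for i in range(1,k):
    if s[i,4]<15: continue
    vs,us=np.where(l==i); P=np.array([ray(c,u,v,108)[:2] for u,v in zip(us,vs)],np.float32)
    r=cv2.minAreaRect(P); f=cv2.fitLine(P,cv2.DIST_L2,0,.1,.1).ravel()
    print(ce[i].round(1),s[i,4],'P',P.mean(0).round(1),'rect',np.round(r[0],1),np.round(r[1],1),'yaw',round(float(np.degrees(np.arctan(-f[0]/f[1]))),1))
x,y,z=W[...,0],W[...,1],W[...,2]
# boxes
b=(z>30)&(z<52)&(x>370)&(x<480)&(abs(y)<175)&(S<60); print(np.nanmedian(z[b]))
k,l,s,ce=cv2.connectedComponentsWithStats(b.astype(np.uint8))
for i in range(1,k):
    if s[i,4]>60:
        r=cv2.minAreaRect(W[l==i][:,:2].astype(np.float32)); print('box',s[i,4],W[l==i].mean(0).round(1),r)
rl=(z>175)&(z<192)&(x>600)&(x<720)&(y>-120)&(y<290)&(H<25)&(S>60)
q=W[rl][:,:2].astype(np.float32); f=cv2.fitLine(q,cv2.DIST_L2,0,.1,.1).ravel(); print('rail',q.mean(0),q.min(0),q.max(0),np.degrees(np.arctan(-f[0]/f[1])),cv2.minAreaRect(q))
red=((H<8)|(H>172))&(S>120)&(x>350)&(x<560)&(y>150)&(y<300); q=W[red]; print('screwdriver handle',q.min(0).round(),q.max(0).round(),q.mean(0).round())
pcb=(H>95)&(H<125)&(S>70)&(x>460)&(x<580)&(y>-60)&(y<200); q=W[pcb]; print('pcb',q.min(0).round(),q.max(0).round())
bx=(x>460)&(x<600)&(y>-280)&(y<-100)&(z>5); print('bin zmax',np.nanpercentile(z[bx],99))
```

```text
[277.4 247.5] 79 P [428.8 120.7] rect [428.9 120.5] [13.7 46.8] yaw 0.8
[307.2 248.2] 73 P [427.1  39.2] rect [426.9  39.8] [13.  45.7] yaw 12.8
[336.9 248. ] 74 P [427.7 -42.4] rect [427.3 -42.1] [12.6 46.7] yaw 13.5
[368.2 248. ] 77 P [ 427.9 -128.5] rect [ 426.5 -127.8] [13.7 49.6] yaw -2.1
42.213474198588095
box 105 [450.  122.3  42.1] ((448.07659912109375, 122.9375228881836), (47.78072738647461, 20.110977172851562), 88.4202880859375)
box 100 [447.2  45.5  42.2] ((447.2082824707031, 45.69865417480469), (16.562789916992188, 49.363037109375), 16.707508087158203)
box 110 [446.7 -36.1  42.5] ((446.6422119140625, -35.739990234375), (22.65516471862793, 51.95937728881836), 23.407241821289062)
box 260 [ 427.8 -127.5   42.1] ((429.3427429199219, -128.83013916015625), (50.249908447265625, 56.05363082885742), 87.07184600830078)
box 137 [412.7  36.5  41.9] ((413.4773254394531, 36.48733901977539), (24.04482650756836, 49.751155853271484), 14.641921043395996)
box 142 [414.  122.6  41.9] ((414.3357238769531, 122.31409454345703), (23.047794342041016, 47.05513000488281), 0.15290147066116333)
box 136 [412.5 -43.8  42.3] ((412.2267150878906, -44.76569747924805), (23.861995697021484, 49.88325119018555), 9.842391014099121)
rail [675.592  108.4906] [653.8078   -62.326176] [698.98834 281.4451 ] 5.6180534 ((676.0360107421875, 109.58333587646484), (14.439909934997559, 346.0011291503906), 5.7492499351501465)
screwdriver handle [434. 213.  -4.] [516. 263. 138.] [476. 237.  22.]
pcb [472. -51.  -1.] [580. 191.  64.]
bin zmax 172.23859567441872
```

```bash
python3 -m crank '[[0.065,[0,0,0],0.095],[0.065,[0,0,0],0.095],[0.065,[0,0,0],0.094]]'; python3 -m crank '[[0.065,[-0.0168,0.0315,0],0],[0.065,[-0.0168,0.0315,0],0],[0.065,[-0.0168,0.0315,0],0],[0.065,[-0.0168,0.0315,0],0],[0.065,[-0.0168,0.0315,0],0],[0.065,[-0.0168,0.0315,0],0],[0.065,[-0.0168,0.0315,0],0],[0.065,[-0.0168,0.0315,0],0],[0.065,[-0.0168,0.0315,0],0],[0.065,[-0.0168,0.0315,0],0]]'; python3 -m crank '[[0.065,[-0.0168,0.0315,0],0],[0.065,[-0.0168,0.0315,0],0],[0.065,[-0.0168,0.0315,0],0],[0.065,[-0.0168,0.0315,0],0],[0.065,[-0.0168,0.0315,0],0],[0.065,[0,0,0],0],[0.065,[0,0,0],0]]'; python3 -c "
from h import *
st()"
```

```text
t: 0.35
eef_pos: [174.9, -599.6, 230.6]
tcp_rot: [0.002, 1.0, 0.001, -0.0]
ft_force: [0.2, -0.7, 0.9]
opening: 65.2
t: 1.18
eef_pos: [343.3, -283.3, 231.1]
tcp_rot: [0.0, 1.0, 0.0, -0.0]
ft_force: [-0.3, -0.4, -0.4]
opening: 64.9
t: 1.77
eef_pos: [427.5, -126.0, 230.9]
tcp_rot: [-0.002, 1.0, 0.0, -0.0]
ft_force: [-0.3, -0.2, 0.2]
opening: 64.9
t 1.77 p [ 427.5 -126.   230.9] F [-0.3 -0.2  0.2] op 64.9
R [[-1.0, -0.003, -0.001], [-0.003, 1.0, 0.0], [0.001, 0.0, -1.0]] q [ 0.08   0.075 -0.406 -0.    -1.091 -1.647]
```

```bash
python3 -m crank '[[0.065,[0,-0.002,0.03],0.03],[0.065,[0,0,0.03],0],[0.065,[0,0,0.03],0],[0.065,[0,0,0.03],0],[0.065,[0,0,0.025],0],[0.065,[0,0,0.021],0],[0.065,[0,0,0],0]]';  python3 -m crank '[[0.02,[0,0,0],0],[0.02,[0,0,0],0],[0.02,[0,0,0],0],[0.02,[0,0,0],0],[0.02,[0,0,0],0],[0.02,[0,0,0],0]]'; python3 -m crank '[[0.02,[0,0,-0.01],0],[0.02,[0,0,-0.02],0],[0.02,[0,0,-0.02],0],[0.02,[0,0,-0.02],0],[0.02,[0,0,-0.02],0],[0.02,[0,0,-0.018],0],[0.02,[0,0,0],0]]'; python3 -c "
from h import *
st(); c=cam('scene'); save(c,'g1.png'); cv2.imwrite('pics/g1c.png',cv2.resize(c['frame'][100:300,200:470,::-1],(675,500)))"
```

```text
t: 2.35
eef_pos: [423.2, -130.5, 61.7]
tcp_rot: [0.017, 1.0, -0.0, -0.005]
ft_force: [-0.6, -1.6, -0.4]
opening: 64.8
t: 2.85
eef_pos: [427.7, -129.5, 66.1]
tcp_rot: [0.015, 1.0, 0.0, 0.001]
ft_force: [0.8, -0.0, 2.2]
opening: 45.4
t: 3.43
eef_pos: [429.5, -129.6, 177.3]
tcp_rot: [0.015, 1.0, -0.0, 0.004]
ft_force: [0.2, 0.1, -0.9]
opening: 45.2
t 3.43 p [ 429.5 -129.6  177.3] F [ 0.2  0.1 -0.9] op 45.2
R [[-1.0, 0.029, 0.009], [0.029, 1.0, -0.001], [-0.009, -0.0, -1.0]] q [ 7.200e-02  1.310e-01 -4.920e-01  1.000e-03 -9.400e-01 -1.673e+00]
```

View pics/g1c.png

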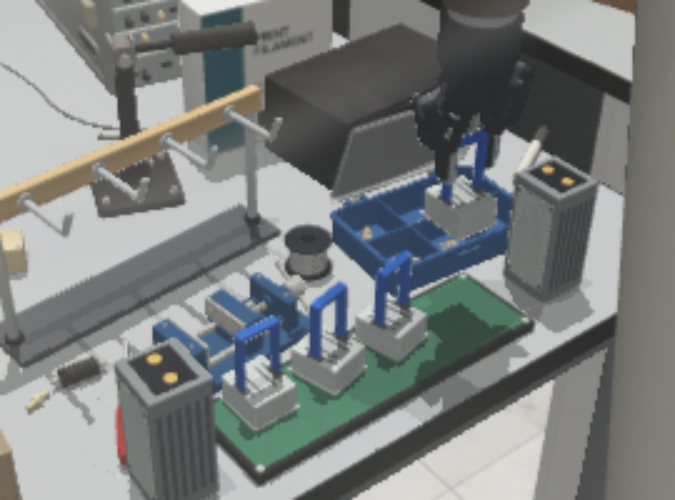

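The picture shows cover 4 (right) held clear of the board, upright, with a 45 mm grip, as expected.

```bash
python3 -m crank '[[0.02,[0,0,0],-0.065],[0.02,[0,0,0],-0.065],[0.02,[-0.0185,0.0144,0],0],[0.02,[-0.0185,0.0144,0],0],[0.02,[-0.0185,0.0144,0],0],[0.02,[-0.0185,0.0144,0],0],[0.02,[-0.0185,0.0144,0],0],[0.02,[-0.0185,0.0144,0],0],[0.02,[0,0,0],0],[0.02,[0,0,0],0]]';  python3 -c "
from h import *
o,Rm=st(); p=o['eef_pos']; print('to seat in tool',(Rm.T@(np.array([641,-22,p[2]])-p)).round(1))"
```

```text
t: 4.32
eef_pos: [528.6, -31.8, 171.7]
tcp_rot: [-0.05, 0.999, -0.0, -0.002]
ft_force: [-0.5, 0.5, -0.6]
opening: 45.4
t 4.32 p [528.6 -31.8 171.7] F [-0.5  0.5 -0.6] op 45.4
R [[-0.995, -0.101, -0.003], [-0.101, 0.995, -0.0], [0.003, 0.0, -1.0]] q [ 2.460e-01  2.780e-01 -3.110e-01 -1.000e-03 -9.850e-01 -1.716e+00]
to seat in tool [-112.8   -1.6   -0.3]
```

```bash
python3 -m crank '[[0.02,[-0.016,0,-0.003],0],[0.02,[-0.016,-0.001,0],0],[0.02,[-0.016,0,0],0],[0.02,[-0.016,0,0],0],[0.02,[-0.016,0,0],0],[0.02,[-0.016,0,0],0],[0.02,[-0.016,0,0],0],[0.02,[0,0,0],0],[0.02,[0,0,0],0]]';  python3 -m crank '[[0.02,[0,0,0.01],0],[0.02,[0,0,0.01],0],[0.02,[0,0,0.01],0],[0.02,[0,0,0.005],0],[0.02,[0,0,0],0],[0.02,[0,0,0],0]]'; python3 -c "
from h import *
st(); c=cam('scene'); save(c,'g2.png'); cv2.imwrite('pics/g2c.png',cv2.resize(c['frame'][60:260,190:410,::-1],(660,600)))"
```

```text
t: 5.07
eef_pos: [639.5, -23.0, 175.0]
tcp_rot: [-0.049, 0.999, 0.0, -0.001]
ft_force: [-0.0, -0.2, -1.0]
opening: 45.0
t: 5.57
eef_pos: [640.1, -22.4, 140.8]
tcp_rot: [-0.05, 0.999, -0.0, -0.001]
ft_force: [0.7, -0.6, -0.8]
opening: 45.4
t 5.57 p [640.1 -22.4 140.8] F [ 0.7 -0.6 -0.8] op 45.4
R [[-0.995, -0.1, -0.001], [-0.1, 0.995, -0.0], [0.001, -0.0, -1.0]] q [ 0.217  0.483 -0.073  0.    -1.016 -1.688]
```

View pics/g2c.png

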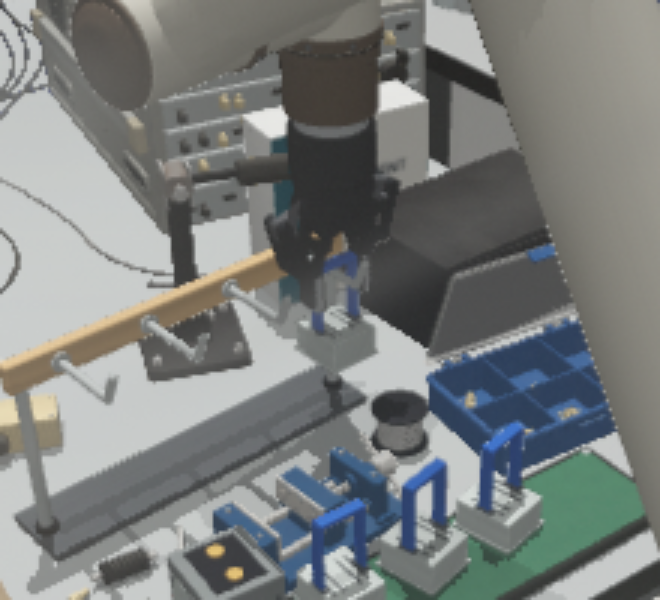

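The handle is over hook 4 with the tip in front of the crown. I lower it, release it, lift off, and back out towards the next cover.

```bash
python3 -m crank '[[0.02,[0,0,0.003],0],[0.02,[0,0,0],0],[0.062,[0,0,0],0],[0.062,[0,0,0],0],[0.062,[0,0,0],0],[0.062,[0,0,0],0]]';  python3 -m crank '[[0.062,[0,0,-0.005],0],[0.062,[0,0,-0.01],0],[0.062,[0,0,-0.02],0],[0.062,[0,0,-0.02],0],[0.062,[0,0,-0.025],0],[0.062,[0.02,0,-0.01],0],[0.062,[0.035,0,0],0],[0.062,[0.035,0,0],0],[0.062,[0.035,0,0],0],[0.062,[0,0,0],0]]'
python3 - <<'E'
from h import *
o,Rm=st(); p=o['eef_pos']; print('to C in tool',(Rm.T@(np.array([427.5,-42.3,p[2]])-p)).round(1))
c=cam('scene'); W=pts(c); hsv=cv2.cvtColor(c['frame'],cv2.COLOR_RGB2HSV); H,S=hsv[...,0],hsv[...,1]
m=(H>95)&(H<130)&(S>100)&(W[...,2]>130)&(W[...,2]<200)&(W[...,0]>590)&(W[...,0]<700)&(W[...,1]<30); q=W[m]; print(len(q),q.min(0).round(),q.max(0).round(),q[q[:,2]>165].mean(0).round(1))
cv2.imwrite('pics/g3c.png',cv2.resize(c['frame'][60:260,190:410,::-1],(660,600)))
E
```

```text
t: 6.12
eef_pos: [640.7, -22.3, 138.6]
tcp_rot: [-0.05, 0.999, 0.0, 0.0]
ft_force: [0.0, -0.7, -0.3]
opening: 62.4
t: 6.95
eef_pos: [509.8, -35.7, 229.2]
tcp_rot: [-0.05, 0.999, 0.0, -0.001]
ft_force: [0.3, -0.4, 0.0]
opening: 62.2
t 6.95 p [509.8 -35.7 229.2] F [ 0.3 -0.4  0. ] op 62.2
R [[-0.995, -0.099, -0.003], [-0.099, 0.995, 0.001], [0.003, 0.001, -1.0]] q [ 0.247  0.194 -0.268 -0.002 -1.112 -1.718]
to C in tool [82.6  1.6  0.2]
56 [633. -43. 169.] [648.   2. 181.] [638.6 -19.5 178.2]
```

View pics/g3c.png

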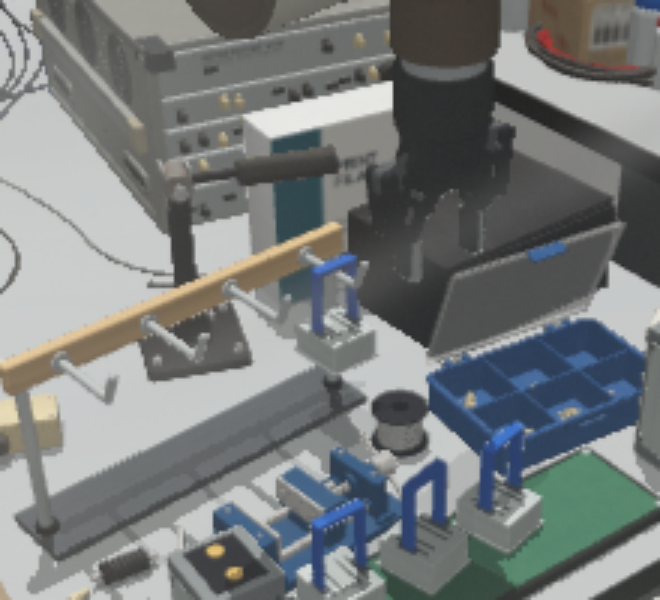

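Cover 4 hangs on hook 4 (crop (335,290)); the measured bar is at (638.6,-19.5), top z about 180. Next is the third cover.

```bash
python3 -m crank '[[0.062,[0.028,0.001,0],-0.065],[0.062,[0.028,0.001,0],-0.065],[0.062,[0.0266,-0.0065,0],0],[0.062,[0,0,0.01],0],[0.062,[0,0,0.03],0],[0.062,[0,0,0.03],0],[0.062,[0,0,0.03],0],[0.062,[0,0,0],0],[0.062,[0,0,0],0]]'
python3 - <<'E'
from h import *
o,Rm=st(); p=o['eef_pos']; print('to C in tool',(Rm.T@(np.array([427.5,-42.3,65])-p)).round(1))
E
```

```text
t: 7.75
eef_pos: [436.6, -52.6, 128.4]
tcp_rot: [-0.115, 0.993, -0.0, -0.001]
ft_force: [0.7, -0.4, 0.3]
opening: 61.9
t 7.75 p [436.6 -52.6 128.4] F [ 0.7 -0.4  0.3] op 61.9
R [[-0.974, -0.228, -0.002], [-0.228, 0.974, -0.001], [0.002, -0.001, -1.0]] q [ 2.520e-01  1.850e-01 -5.730e-01  1.000e-03 -8.150e-01 -1.593e+00]
to C in tool [ 6.4 12.2 63.4]
```

```bash
python3 -m crank '[[0.062,[0.0064,0.0122,0],0],[0.062,[0,0,0],0],[0.062,[0,0,0.02],0],[0.062,[0,0,0.02],0],[0.062,[0,0,0.023],0],[0.062,[0,0,0],0],[0.062,[0,0,0],0]]'; python3 -m crank '[[0.02,[0,0,0],0],[0.02,[0,0,0],0],[0.02,[0,0,0],0],[0.02,[0,0,0],0],[0.02,[0,0,0],0]]'; python3 -m crank '[[0.02,[0,0,-0.01],0],[0.02,[0,0,-0.02],0],[0.02,[0,0,-0.02],0],[0.02,[0,0,-0.02],0],[0.02,[0,0,-0.02],0],[0.02,[0,0,-0.02],0],[0.02,[0,0,0],0.065],[0.02,[0,0,0],0.065],[0.02,[0,0,0],0]]';python3 - <<'E'
from h import *
o,Rm=st(); p=o['eef_pos']; print('to staging in tool',(Rm.T@(np.array([522,51.4,176])-p)).round(1))
E
```

```text
t: 8.33
eef_pos: [428.2, -42.1, 66.3]
tcp_rot: [-0.115, 0.993, -0.0, 0.0]
ft_force: [-0.0, 0.3, 0.1]
opening: 62.4
t: 8.75
eef_pos: [429.1, -41.7, 67.3]
tcp_rot: [-0.115, 0.993, 0.0, 0.003]
ft_force: [-0.2, 0.8, 6.9]
opening: 45.4
t: 9.5
eef_pos: [426.9, -42.1, 176.3]
tcp_rot: [-0.049, 0.999, 0.0, 0.001]
ft_force: [-0.7, 0.2, -1.1]
opening: 45.2
t 9.5 p [426.9 -42.1 176.3] F [-0.7  0.2 -1.1] op 45.2
R [[-0.995, -0.098, 0.002], [-0.098, 0.995, 0.001], [-0.002, 0.001, -1.0]] q [ 0.283  0.101 -0.529 -0.    -0.939 -1.755]
to staging in tool [-103.8   83.7    0.6]
```

```bash
python3 -m crank '[[0.02,[-0.0173,0.014,0],0],[0.02,[-0.0173,0.014,0],0],[0.02,[-0.0173,0.014,0],0],[0.02,[-0.0173,0.014,0],0],[0.02,[-0.0173,0.014,0],0],[0.02,[-0.0173,0.014,0],0],[0.02,[0,0,0],0],[0.02,[0,0,0],0]]';python3 - <<'E'
from h import *
o,Rm=st(); p=o['eef_pos']; print('to seat in tool',(Rm.T@(np.array([632.5,62.4,175])-p)).round(1))
E
```

```text
t: 10.17
eef_pos: [522.0, 52.3, 174.9]
tcp_rot: [-0.051, 0.999, -0.0, -0.001]
ft_force: [-0.1, -0.4, -0.9]
opening: 45.1
t 10.17 p [522.   52.3 174.9] F [-0.1 -0.4 -0.9] op 45.1
R [[-0.995, -0.102, -0.001], [-0.102, 0.995, -0.0], [0.001, -0.0, -1.0]] q [ 0.409  0.266 -0.319 -0.    -0.987 -1.878]
to seat in tool [-111.    -1.2   -0.3]
```

```bash
python3 -m crank '[[0.02,[-0.0158,-0.001,0],0],[0.02,[-0.0158,0,0],0],[0.02,[-0.0158,0,0],0],[0.02,[-0.0158,0,0],0],[0.02,[-0.0158,0,0],0],[0.02,[-0.0158,0,0],0],[0.02,[-0.0158,0,0],0],[0.02,[0,0,0],0],[0.02,[0,0,0],0]]';  python3 -m crank '[[0.02,[0,0,0.01],0],[0.02,[0,0,0.01],0],[0.02,[0,0,0.01],0],[0.02,[0,0,0.007],0],[0.02,[0,0,0],0],[0.02,[0,0,0],0],[0.062,[0,0,0],0],[0.062,[0,0,0],0],[0.062,[0,0,0],0],[0.062,[0,0,0],0]]'; python3 -m crank '[[0.062,[0,0,-0.005],0],[0.062,[0,0,-0.01],0],[0.062,[0,0,-0.02],0],[0.062,[0,0,-0.02],0],[0.062,[0,0,-0.025],0],[0.062,[0.02,0,-0.01],0],[0.062,[0.035,0,0],0],[0.062,[0.035,0,0],0],[0.062,[0.035,0,0],0],[0.062,[0,0,0],0]]'
python3 - <<'E'
from h import *
o,Rm=st(); p=o['eef_pos']; print('to B in tool',(Rm.T@(np.array([427,39.5,p[2]])-p)).round(1))
c=cam('scene'); W=pts(c); hsv=cv2.cvtColor(c['frame'],cv2.COLOR_RGB2HSV); H,S=hsv[...,0],hsv[...,1]
m=(H>95)&(H<130)&(S>100)&(W[...,2]>130)&(W[...,2]<200)&(W[...,0]>580)&(W[...,0]<700); 
k,l,s,ce=cv2.connectedComponentsWithStats(m.astype(np.uint8))
for i in range(1,k):
    q=W[l==i]
    if len(q)>8: print(len(q),q.min(0).round(),q.max(0).round())
save(c,'g4.png')
E
```

```text
t: 10.92
eef_pos: [631.3, 61.1, 174.8]
tcp_rot: [-0.05, 0.999, -0.0, -0.001]
ft_force: [0.0, -0.3, -0.1]
opening: 45.3
t: 11.75
eef_pos: [631.8, 61.8, 137.7]
tcp_rot: [-0.05, 0.999, -0.0, -0.0]
ft_force: [-0.4, -1.0, 0.3]
opening: 62.0
t: 12.58
eef_pos: [501.5, 47.9, 229.0]
tcp_rot: [-0.05, 0.999, 0.0, -0.002]
ft_force: [0.0, -0.4, -0.5]
opening: 62.1
t 12.58 p [501.5  47.9 229. ] F [ 0.  -0.4 -0.5] op 62.1
R [[-0.995, -0.1, -0.003], [-0.1, 0.995, 0.0], [0.003, 0.001, -1.0]] q [ 0.417  0.181 -0.284 -0.002 -1.108 -1.887]
to B in tool [75.  -1.   0.2]
24 [634. -43. 161.] [646. -30. 181.]
60 [620.  41. 167.] [635.  87. 182.]
```

Cover 3 is hung (bar at x 620–635, y 41–87, top 182 mm). Next is the second cover, at (427,39.5).

```bash
python3 -m crank '[[0.062,[0.025,0,0],0],[0.062,[0.025,0,0],0],[0.062,[0.025,-0.001,0],0],[0.062,[0,0,0.03],-0.06],[0.062,[0,0,0.03],-0.06],[0.062,[0,0,0.03],0],[0.062,[0,0,0],0],[0.062,[0,0,0],0]]'
python3 - <<'E'
from h import *
o,Rm=st(); p=o['eef_pos']; print('to B in tool',(Rm.T@(np.array([427,39.5,66])-p)).round(1))
E
```

```text
t: 13.3
eef_pos: [433.7, 40.9, 138.4]
tcp_rot: [-0.11, 0.994, -0.001, -0.001]
ft_force: [-0.3, 0.0, -0.1]
opening: 62.2
t 13.3 p [433.7  40.9 138.4] F [-0.3  0.  -0.1] op 62.2
R [[-0.976, -0.218, -0.001], [-0.218, 0.976, -0.001], [0.002, -0.001, -1.0]] q [ 4.700e-01  1.640e-01 -5.690e-01  1.000e-03 -8.400e-01 -1.821e+00]
to B in tool [ 6.8  0.2 72.4]
```

```bash
python3 -m crank '[[0.062,[0.0068,0,0],0],[0.062,[0,0,0],0],[0.062,[0,0,0.025],0],[0.062,[0,0,0.025],0],[0.062,[0,0,0.022],0],[0.062,[0,0,0],0],[0.062,[0,0,0],0]]'; python3 -m crank '[[0.02,[0,0,0],0],[0.02,[0,0,0],0],[0.02,[0,0,0],0],[0.02,[0,0,0],0],[0.02,[0,0,0],0]]'; python3 -m crank '[[0.02,[0,0,-0.01],0],[0.02,[0,0,-0.02],0],[0.02,[0,0,-0.02],0],[0.02,[0,0,-0.02],0],[0.02,[0,0,-0.02],0],[0.02,[0,0,-0.02],0],[0.02,[0,0,0],0.06],[0.02,[0,0,0],0.06],[0.02,[0,0,0],0]]';python3 - <<'E'
from h import *
o,Rm=st(); p=o['eef_pos']; print('to staging in tool',(Rm.T@(np.array([513.6,136,176])-p)).round(1))
E
```

```text
t: 13.88
eef_pos: [427.0, 39.5, 67.1]
tcp_rot: [-0.11, 0.994, -0.0, 0.0]
ft_force: [0.2, -0.5, 0.2]
opening: 61.7
t: 14.3
eef_pos: [428.4, 40.2, 68.4]
tcp_rot: [-0.11, 0.994, 0.001, 0.003]
ft_force: [-1.1, 0.6, 7.7]
opening: 45.5
t: 15.05
eef_pos: [426.4, 39.4, 177.4]
tcp_rot: [-0.049, 0.999, 0.001, 0.001]
ft_force: [-0.5, -0.7, -1.4]
opening: 45.3
t 15.05 p [426.4  39.4 177.4] F [-0.5 -0.7 -1.4] op 45.3
R [[-0.995, -0.098, 0.002], [-0.098, 0.995, 0.001], [-0.002, 0.001, -1.0]] q [ 0.474  0.098 -0.53  -0.    -0.941 -1.947]
to staging in tool [-96.2  87.5   1.6]
```

```bash
python3 -m crank '[[0.02,[-0.025,0.01,0],0],[0.02,[-0.025,0.0117,0],0],[0.02,[-0.0165,0.0165,0],0],[0.02,[-0.0165,0.0165,0],0],[0.02,[-0.0132,0.0165,0],0],[0.02,[0,0.0163,0.001],0],[0.02,[0,0,0],0],[0.02,[0,0,0],0]]';python3 - <<'E'
from h import *
o,Rm=st(); p=o['eef_pos']; print('to seat in tool',(Rm.T@(np.array([624,147,175])-p)).round(1))
E
```

```text
t: 15.72
eef_pos: [513.1, 136.4, 175.0]
tcp_rot: [-0.051, 0.999, -0.0, -0.001]
ft_force: [-0.1, -0.7, -0.4]
opening: 45.4
t 15.72 p [513.1 136.4 175. ] F [-0.1 -0.7 -0.4] op 45.4
R [[-0.995, -0.102, -0.001], [-0.102, 0.995, -0.0], [0.001, -0.0, -1.0]] q [ 0.565  0.276 -0.305 -0.    -0.991 -2.034]
to seat in tool [-1.114e+02 -7.000e-01 -1.000e-01]
```

```bash
python3 -m crank '[[0.02,[-0.0159,-0.0005,0],0],[0.02,[-0.0159,0,0],0],[0.02,[-0.0159,0,0],0],[0.02,[-0.0159,0,0],0],[0.02,[-0.0159,0,0],0],[0.02,[-0.0159,0,0],0],[0.02,[-0.0159,0,0],0],[0.02,[0,0,0],0],[0.02,[0,0,0],0]]';  python3 -m crank '[[0.02,[0,0,0.01],0],[0.02,[0,0,0.01],0],[0.02,[0,0,0.01],0],[0.02,[0,0,0.006],0],[0.02,[0,0,0],0],[0.02,[0,0,0],0],[0.062,[0,0,0],0],[0.062,[0,0,0],0],[0.062,[0,0,0],0],[0.062,[0,0,0],0]]'; python3 -m crank '[[0.062,[0,0,-0.005],0],[0.062,[0,0,-0.01],0],[0.062,[0,0,-0.02],0],[0.062,[0,0,-0.02],0],[0.062,[0,0,-0.025],0],[0.062,[0.02,0,-0.01],0],[0.062,[0.035,0,0],0],[0.062,[0.035,0,0],0],[0.062,[0.035,0,0],0],[0.062,[0,0,0],0.07]]'
python3 - <<'E'
from h import *
o,Rm=st(); p=o['eef_pos']; print('to A in tool',(Rm.T@(np.array([428.7,121,p[2]])-p)).round(1))
c=cam('scene'); W=pts(c); hsv=cv2.cvtColor(c['frame'],cv2.COLOR_RGB2HSV); H,S=hsv[...,0],hsv[...,1]
m=(H>95)&(H<130)&(S>100)&(W[...,2]>130)&(W[...,2]<200)&(W[...,0]>580)&(W[...,0]<700); 
k,l,s,ce=cv2.connectedComponentsWithStats(m.astype(np.uint8))
for i in range(1,k):
    q=W[l==i]
    if len(q)>8: print(len(q),q.min(0).round(),q.max(0).round())
E
```

```text
t: 16.47
eef_pos: [624.0, 145.6, 174.9]
tcp_rot: [-0.049, 0.999, -0.0, -0.001]
ft_force: [-0.8, 0.6, -0.4]
opening: 45.1
t: 17.3
eef_pos: [624.0, 146.6, 138.7]
tcp_rot: [-0.05, 0.999, -0.0, -0.0]
ft_force: [-0.6, 0.0, 0.6]
opening: 62.1
t: 18.13
eef_pos: [494.1, 132.5, 230.2]
tcp_rot: [-0.015, 1.0, 0.0, -0.001]
ft_force: [-0.3, 0.4, -0.3]
opening: 61.9
t 18.13 p [494.1 132.5 230.2] F [-0.3  0.4 -0.3] op 61.9
R [[-1.0, -0.029, -0.003], [-0.029, 1.0, 0.0], [0.003, 0.0, -1.0]] q [ 5.790e-01  1.940e-01 -2.650e-01 -2.000e-03 -1.114e+00 -2.119e+00]
to A in tool [65.7 -9.5  0.2]
15 [634. -47. 160.] [646. -39. 179.]
52 [621.  41. 163.] [635.  84. 182.]
11 [637. -43. 130.] [648. -39. 144.]
70 [611. 123. 164.] [631. 171. 182.]
```

```bash
python3 -m crank '[[0.062,[0.033,-0.005,0],0.01],[0.062,[0.033,-0.005,0],0],[0.062,[0,0,0.03],0],[0.062,[0,0,0.03],0],[0.062,[0,0,0.03],0],[0.062,[0,0,0],0],[0.062,[0,0,0],0]]'
python3 - <<'E'
from h import *
o,Rm=st(); p=o['eef_pos']; print('to A in tool',(Rm.T@(np.array([428.5,121,66])-p)).round(1))
E
```

```text
t: 18.77
eef_pos: [434.7, 122.5, 139.4]
tcp_rot: [-0.01, 1.0, -0.001, -0.001]
ft_force: [0.3, -0.8, 0.8]
opening: 62.1
t 18.77 p [434.7 122.5 139.4] F [ 0.3 -0.8  0.8] op 62.1
R [[-1.0, -0.021, -0.001], [-0.021, 1.0, -0.002], [0.001, -0.002, -1.0]] q [ 6.370e-01  1.890e-01 -5.320e-01  1.000e-03 -8.510e-01 -2.187e+00]
to A in tool [ 6.1 -1.3 73.4]
```

```bash
python3 -m crank '[[0.062,[0.0061,-0.001,0],0],[0.062,[0,0,0],0],[0.062,[0,0,0.025],0],[0.062,[0,0,0.025],0],[0.062,[0,0,0.023],0],[0.062,[0,0,0],0],[0.062,[0,0,0],0]]'; python3 -m crank '[[0.02,[0,0,0],0],[0.02,[0,0,0],0],[0.02,[0,0,0],0],[0.02,[0,0,0],0],[0.02,[0,0,0],0]]'; python3 -m crank '[[0.02,[0,0,-0.01],0],[0.02,[0,0,-0.02],0],[0.02,[0,0,-0.02],0],[0.02,[0,0,-0.02],0],[0.02,[0,0,-0.02],0],[0.02,[0,0,-0.02],0],[0.02,[0,0,0],-0.04],[0.02,[0,0,0],-0.04],[0.02,[0,0,0],0]]';python3 - <<'E'
from h import *
o,Rm=st(); p=o['eef_pos']; print('to staging in tool',(Rm.T@(np.array([505.2,220.6,175])-p)).round(1))
E
```

```text
t: 19.35
eef_pos: [428.5, 121.6, 67.0]
tcp_rot: [-0.01, 1.0, -0.0, 0.0]
ft_force: [0.1, 0.1, 0.7]
opening: 62.1
t: 19.77
eef_pos: [429.8, 122.6, 68.4]
tcp_rot: [-0.01, 1.0, 0.001, 0.002]
ft_force: [0.3, 0.7, 8.0]
opening: 45.3
t: 20.52
eef_pos: [428.0, 121.5, 177.3]
tcp_rot: [-0.05, 0.999, 0.001, 0.001]
ft_force: [-0.7, 0.2, -0.4]
opening: 45.2
t 20.52 p [428.  121.5 177.3] F [-0.7  0.2 -0.4] op 45.2
R [[-0.995, -0.1, 0.001], [-0.1, 0.995, 0.001], [-0.002, 0.001, -1.0]] q [ 0.644  0.128 -0.495 -0.    -0.947 -2.114]
to staging in tool [-86.7  90.9   2.6]
```

```bash
python3 -m crank '[[0.02,[-0.028,0,0],0],[0.02,[-0.0287,0.005,0],0],[0.02,[-0.025,0.01,0],0],[0.02,[-0.005,0.02,0],0],[0.02,[0,0.02,0],0],[0.02,[0,0.02,0.001],0],[0.02,[0,0.016,0.001],0],[0.02,[0,0,0],0],[0.02,[0,0,0],0]]';python3 - <<'E'
from h import *
o,Rm=st(); p=o['eef_pos']; print('to seat in tool',(Rm.T@(np.array([615.6,231.6,175])-p)).round(1))
E
```

```text
t: 21.27
eef_pos: [504.9, 220.9, 174.0]
tcp_rot: [-0.05, 0.999, -0.0, -0.0]
ft_force: [0.5, -0.4, 0.0]
opening: 45.3
t 21.27 p [504.9 220.9 174. ] F [ 0.5 -0.4  0. ] op 45.3
R [[-0.995, -0.1, -0.001], [-0.1, 0.995, -0.001], [0.001, -0.0, -1.0]] q [ 0.707  0.31  -0.258 -0.    -1.004 -2.177]
to seat in tool [-111.2   -0.5   -1. ]
```

```bash
python3 -m crank '[[0.02,[-0.0159,-0.0005,-0.001],0],[0.02,[-0.0159,0,0],0],[0.02,[-0.0159,0,0],0],[0.02,[-0.0159,0,0],0],[0.02,[-0.0159,0,0],0],[0.02,[-0.0159,0,0],0],[0.02,[-0.0159,0,0],0],[0.02,[0,0,0],0],[0.02,[0,0,0],0]]';  python3 -m crank '[[0.02,[0,0,0.01],0],[0.02,[0,0,0.01],0],[0.02,[0,0,0.01],0],[0.02,[0,0,0.006],0],[0.02,[0,0,0],0],[0.02,[0,0,0],0],[0.062,[0,0,0],0],[0.062,[0,0,0],0],[0.062,[0,0,0],0],[0.062,[0,0,0],0]]'; python3 -m crank '[[0.062,[0,0,-0.005],0],[0.062,[0,0,-0.01],0],[0.062,[0,0,-0.02],0],[0.062,[0,0,-0.02],0],[0.062,[0,0,-0.025],0],[0.062,[0.02,0,-0.01],0],[0.062,[0.035,0,0],0],[0.062,[0.035,0,0],0],[0.062,[0.035,0,0],0.05],[0.062,[0,0,0],0.05]]'
python3 - <<'E'
from h import *
o,Rm=st()
c=cam('scene'); W=pts(c); hsv=cv2.cvtColor(c['frame'],cv2.COLOR_RGB2HSV); H,S=hsv[...,0],hsv[...,1]
m=(H>95)&(H<130)&(S>100)&(W[...,2]>130)&(W[...,2]<200)&(W[...,0]>580)&(W[...,0]<700); 
k,l,s,ce=cv2.connectedComponentsWithStats(m.astype(np.uint8))
for i in range(1,k):
    q=W[l==i]
    if len(q)>8: print(len(q),q.min(0).round(),q.max(0).round())
cv2.imwrite('pics/g5c.png',cv2.resize(c['frame'][100:310,180:460,::-1],(800,600)))
E
```

```text
t: 22.02
eef_pos: [616.1, 230.0, 174.7]
tcp_rot: [-0.049, 0.999, -0.0, -0.001]
ft_force: [0.2, 0.1, -0.8]
opening: 45.2
t: 22.85
eef_pos: [615.8, 231.2, 138.7]
tcp_rot: [-0.05, 0.999, -0.0, -0.0]
ft_force: [-0.4, 0.1, -1.2]
opening: 61.9
t: 23.68
eef_pos: [486.3, 216.9, 230.4]
tcp_rot: [0.001, 1.0, -0.0, -0.001]
ft_force: [0.1, -0.5, -0.5]
opening: 62.4
t 23.68 p [486.3 216.9 230.4] F [ 0.1 -0.5 -0.5] op 62.4
R [[-1.0, 0.001, -0.002], [0.001, 1.0, -0.0], [0.002, -0.0, -1.0]] q [ 7.230e-01  2.290e-01 -2.180e-01 -2.000e-03 -1.126e+00 -2.295e+00]
77 [631. -44. 155.] [648.   2. 182.]
30 [623.  41. 163.] [635.  65. 182.]
34 [619.  81. 131.] [633.  86. 177.]
91 [613. 125. 145.] [630. 171. 182.]
10 [623.  43. 133.] [635.  45. 144.]
71 [604. 211. 163.] [621. 255. 182.]
10 [618. 125. 130.] [629. 129. 143.]
```

View pics/g5c.png

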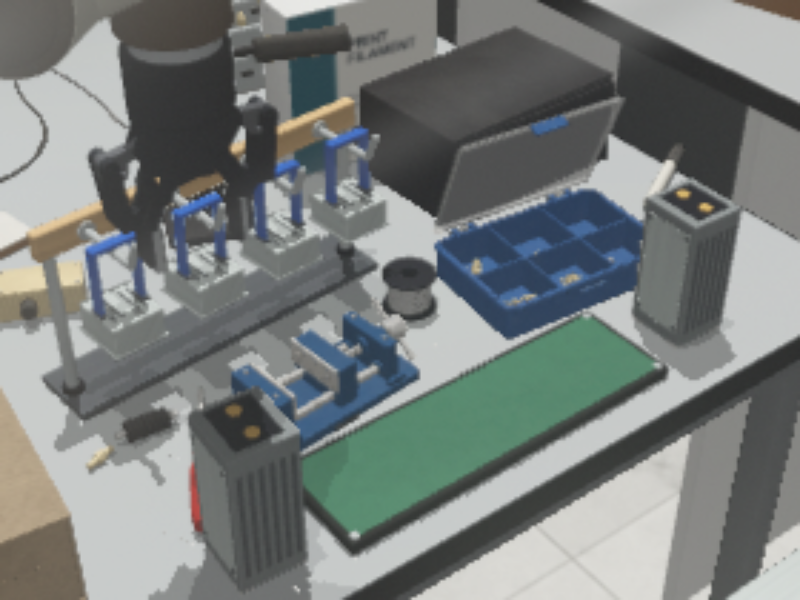

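All four covers hang on their own hooks and the board is clear. Both housings still stand at the ends. I check the board and clearances around the pushing start.

Run:
```python
from h import *
c=cam('top'); W=pts(c); x,y,z=W[...,0],W[...,1],W[...,2]; hsv=cv2.cvtColor(c['frame'],cv2.COLOR_RGB2HSV); H,S,V=[hsv[...,i].astype(int) for i in range(3)]
k=(x>320)&(x<480)&(y>272)&(y<400)&(z>15); q=W[k]; print('near H1 left',len(q),q.min(0) if len(q) else 0,q.max(0) if len(q) else 0)
k=(x>320)&(x<480)&(y<-282)&(y>-400)&(z>15); q=W[k]; print('near H2 right',len(q),q.min(0) if len(q) else 0,q.max(0) if len(q) else 0)
m=((H>45)&(H<95)&(S>60)&(x>330)&(x<490)&(abs(y)<200)).astype(np.uint8)
vs,us=np.where(m); B=np.array([ray(c,u,v,12)[:2] for u,v in zip(us,vs)],np.float32); print(cv2.minAreaRect(B),B.min(0),B.max(0))
# board incl. black edge: dark pixels adjacent rows
for v in (245,257,268): print(v,[(u,round(float(ray(c,u,v,12)[1]),1),c['frame'][v,u].tolist()) for u in list(range(258,267))+list(range(379,388))])
for nm,lo in(('H1',(190,300)),('H2',(-330,-180))):
    h=(z>132)&(z<150)&(y>lo[0])&(y<lo[1])&(x>330)&(x<450); q=W[h]; print(nm,cv2.minAreaRect(q[:,:2].astype(np.float32)))
```

```text
near H1 left 4662 [320.11431974 272.00602248  15.05335357] [479.92572058 399.52929745 616.45318204]
near H2 right 20 [ 466.83765001 -297.4815103    18.99534743] [ 479.35128363 -282.46308238   43.57437977]
((418.90643310546875, 51.37689208984375), (471.1332092285156, 165.18284606933594), 79.07760620117188) [ 354.44574 -179.42325] [540.879   275.92017]
245 [(258, 187.8, [115, 119, 120]), (259, 184.9, [112, 119, 119]), (260, 181.9, [113, 120, 118]), (261, 178.9, [79, 82, 84]), (262, 176.0, [26, 31, 32]), (263, 173.0, [25, 37, 33]), (264, 170.0, [29, 61, 42]), (265, 167.1, [33, 69, 53]), (266, 164.1, [34, 72, 52]), (379, -171.7, [41, 88, 62]), (380, -174.7, [40, 72, 56]), (381, -177.7, [32, 42, 37]), (382, -180.6, [53, 55, 53]), (383, -183.6, [113, 117, 118]), (384, -186.6, [136, 141, 141]), (385, -189.6, [136, 140, 141]), (386, -192.6, [131, 135, 138]), (387, -195.5, [135, 140, 141])]
257 [(258, 186.9, [113, 119, 119]), (259, 183.9, [115, 120, 119]), (260, 181.0, [114, 121, 120]), (261, 178.0, [74, 78, 81]), (262, 175.1, [12, 18, 16]), (263, 172.1, [29, 50, 38]), (264, 169.2, [38, 76, 5
[... 386 characters left out ...]
[132, 140, 140]), (260, 180.1, [133, 140, 140]), (261, 177.2, [93, 99, 96]), (262, 174.2, [25, 27, 26]), (263, 171.3, [37, 72, 52]), (264, 168.4, [43, 86, 64]), (265, 165.4, [37, 85, 62]), (266, 162.5, [43, 88, 64]), (379, -170.2, [44, 90, 63]), (380, -173.2, [45, 88, 64]), (381, -176.1, [34, 63, 46]), (382, -179.1, [23, 31, 23]), (383, -182.0, [78, 83, 82]), (384, -185.0, [123, 129, 130]), (385, -187.9, [135, 141, 141]), (386, -190.9, [135, 140, 140]), (387, -193.8, [105, 109, 111])]
H1 ((401.6662902832031, 237.8498077392578), (60.525516510009766, 63.959503173828125), 87.34587860107422)
H2 ((409.5695495605469, -246.26853942871094), (60.63261032104492, 63.807064056396484), 87.82647705078125)
```

```bash
python3 - <<'E'
from h import *
c=dict(np.load('top0.npz')); W=pts(c); x,y,z=W[...,0],W[...,1],W[...,2]
k=(x>320)&(x<480)&(y>272)&(y<450)&(z>15); q=W[k]; print(len(q),np.percentile(q,[0,2,50,98,100],axis=0).round() if len(q) else 0)
q=q[q[:,0]<430]; print(len(q), q.min(0) if len(q) else 0)
E
python3 -m crank '[[0,[0.02,0.02,0],0],[0,[0.02,0.02,0],0],[0,[0.02,0.02,0],0],[0,[0.0253,0.0231,0],0],[0,[0,0,0],0],[0,[0,0,0],0],[0,[0,0,0],0]]'; python3 -c "
from h import *
st()"
```

```text
637 [[433. 360.  15.]
 [436. 361.  23.]
 [458. 394.  98.]
 [478. 448. 103.]
 [480. 450. 106.]]
0 0
t: 24.37
eef_pos: [407.2, 302.4, 229.7]
tcp_rot: [-0.0, 1.0, 0.0, 0.0]
ft_force: [0.2, -0.1, 0.1]
opening: -0.1
t 24.37 p [407.2 302.4 229.7] F [ 0.2 -0.1  0.1] op -0.1
R [[-1.0, -0.001, 0.001], [-0.001, 1.0, 0.001], [-0.001, 0.0, -1.0]] q [ 0.959  0.185 -0.279  0.    -1.107 -2.53 ]
```

```bash
python3 -m crank '[[0,[0.0057,0,0.03],0],[0,[0,0,0.03],0],[0,[0,0,0.03],0],[0,[0,0,0.025],0],[0,[0,0,0],0],[0,[0,0,0],0]]'; python3 -m crank '[[0,[0,-0.008,0],0],[0,[0,-0.008,0],0],[0,[0,-0.008,0],0],[0,[0,-0.008,0],0]]'; python3 -m crank '[[0,[0,-0.007,0],0],[0,[0,-0.007,0],0],[0,[0,-0.006,0],0],[0,[0,0,0],0],[0,[0,0,0],0]]';  python3 -c "
from h import *
st()
c=cam('scene'); W=pts(c); x,y,z=W[...,0],W[...,1],W[...,2]
h=(z>132)&(z<160)&(y>120)&(y<300)&(x>330)&(x<450); q=W[h]; print(len(q),q.min(0).round(),q.max(0).round())
cv2.imwrite('pics/g6c.png',cv2.resize(c['frame'][140:340,180:400,::-1],(660,600)))"
```

```text
t: 24.87
eef_pos: [401.6, 300.9, 113.7]
tcp_rot: [0.001, 1.0, -0.001, -0.001]
ft_force: [0.7, 1.2, 0.5]
opening: -0.0
t: 25.2
eef_pos: [401.5, 269.9, 115.9]
tcp_rot: [0.0, 1.0, 0.002, 0.001]
ft_force: [0.7, 2.1, 0.5]
opening: 0.0
t: 25.62
eef_pos: [400.6, 249.3, 114.3]
tcp_rot: [0.0, 1.0, -0.0, -0.0]
ft_force: [0.3, -0.4, -0.4]
opening: 0.1
t 25.62 p [400.6 249.3 114.3] F [ 0.3 -0.4 -0.4] op 0.1
R [[-1.0, 0.001, -0.0], [0.001, 1.0, -0.0], [0.0, -0.0, -1.0]] q [ 0.902  0.256 -0.52  -0.    -0.796 -2.474]
634 [364. 171. 132.] [431. 279. 160.]
```

View pics/g6c.png

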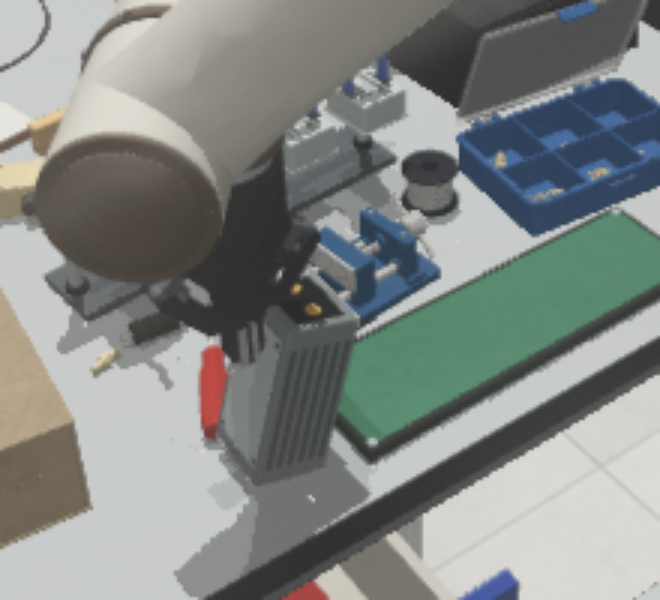

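The housing is now at the board's end (crop (280,380)), starting to lean. I keep pushing until it falls.

```bash
python3 -m crank '[[0,[0,-0.007,0],0],[0,[0,-0.007,0],0],[0,[0,-0.007,0],0],[0,[0,-0.007,0],0]]'; python3 -m crank '[[0,[0,-0.007,0],0],[0,[0,-0.007,0],0],[0,[0,-0.007,0],0],[0,[0,-0.007,0],0]]';python3 -m crank '[[0,[0,-0.007,0],0],[0,[0,-0.007,0],0],[0,[0,0,0],0],[0,[0,0,0],0],[0,[0,0,0],0],[0,[0,0,0],0],[0,[0,0,0],0]]';  python3 -c "
from h import *
st()
c=cam('scene'); W=pts(c); save(c,'g7.png')
cv2.imwrite('pics/g7c.png',cv2.resize(c['frame'][140:340,180:400,::-1],(660,600)))"
```

```text
t: 26.0
eef_pos: [400.4, 220.9, 114.1]
tcp_rot: [0.0, 1.0, -0.0, -0.0]
ft_force: [0.0, 0.2, 0.3]
opening: 0.1
t: 26.33
eef_pos: [400.7, 193.0, 114.3]
tcp_rot: [0.0, 1.0, -0.0, 0.0]
ft_force: [0.3, -0.6, -0.1]
opening: -0.1
t: 26.92
eef_pos: [400.8, 180.2, 114.3]
tcp_rot: [-0.0, 1.0, 0.0, 0.0]
ft_force: [-0.8, -0.7, -0.2]
opening: -0.1
t 26.92 p [400.8 180.2 114.3] F [-0.8 -0.7 -0.2] op -0.1
R [[-1.0, -0.0, 0.0], [-0.0, 1.0, 0.0], [-0.0, 0.0, -1.0]] q [ 0.795  0.204 -0.593  0.    -0.773 -2.365]
```

View pics/g7c.png

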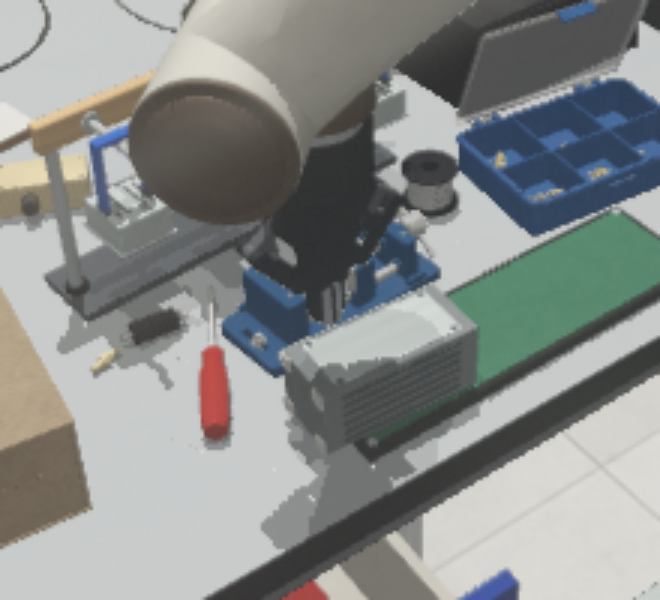

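Housing 1 now lies on the board with its foot past the end (crop (320,400)). I go behind the foot and push it in.

```bash
python3 -m crank '[[0,[0,0.02,0],0],[0,[0,0.02,0],0],[0,[0,0.02,0],0],[0,[0,0.022,0],0],[0,[0,0,0],0],[0,[0,0,0.025],0],[0,[0,0,0.025],0],[0,[0,0,0.03],0],[0,[0,0,0],0],[0,[0,0,0],0]]'
python3 - <<'E'
from h import *
st()
c=cam('scene'); W=pts(c); x,y,z=W[...,0],W[...,1],W[...,2]
h=(z>64)&(z<82)&(y>20)&(y<240)&(x>340)&(x<470); q=W[h]; print(len(q),cv2.minAreaRect(q[:,:2].astype(np.float32)),np.median(q[:,2]),q.min(0),q.max(0))
E
python3 -m crank '[[0,[0,-0.008,0],0],[0,[0,-0.008,0],0],[0,[0,-0.008,0],0],[0,[0,-0.008,0],0],[0,[0,-0.008,0],0]]'; python3 -m crank '[[0,[0,-0.006,0],0],[0,[0,-0.006,0],0],[0,[0,-0.006,0],0]]'
python3 - <<'E'
from h import *
st()
c=cam('scene'); W=pts(c); x,y,z=W[...,0],W[...,1],W[...,2]
h=(z>64)&(z<82)&(y>10)&(y<240)&(x>340)&(x<470); q=W[h]; print(len(q),cv2.minAreaRect(q[:,:2].astype(np.float32)),np.median(q[:,2]),q.min(0),q.max(0))
E
```

```text
t: 27.8
eef_pos: [400.1, 260.9, 33.4]
tcp_rot: [-0.0, 1.0, -0.002, -0.001]
ft_force: [-0.1, -0.3, 0.6]
opening: 0.1
t 27.8 p [400.1 260.9  33.4] F [-0.1 -0.3  0.6] op 0.1
R [[-1.0, -0.0, -0.002], [-0.0, 1.0, -0.003], [0.002, -0.003, -1.0]] q [ 0.919  0.395 -0.588  0.    -0.592 -2.49 ]
1281 ((396.13665771484375, 151.01779174804688), (170.68881225585938, 67.43561553955078), 87.3687744140625) 71.70425390282558 [359.58821029  64.49959347  64.01519114] [429.46782967 236.82093744  81.75373051]
t: 28.27
eef_pos: [400.8, 220.9, 35.0]
tcp_rot: [0.0, 1.0, 0.0, 0.0]
ft_force: [0.7, -0.1, -0.8]
opening: -0.0
t: 28.52
eef_pos: [401.6, 204.3, 34.8]
tcp_rot: [-0.0, 1.0, 0.001, 0.001]
ft_force: [-0.3, 3.1, 1.7]
opening: -0.1
t 28.52 p [401.6 204.3  34.8] F [-0.3  3.1  1.7] op -0.1
R [[-1.0, -0.0, 0.002], [-0.0, 1.0, 0.002], [-0.002, 0.002, -1.0]] q [ 0.833  0.356 -0.656  0.    -0.556 -2.404]
1150 ((397.5427551269531, 142.20742797851562), (180.6176300048828, 68.49111938476562), 87.03462219238281) 71.68330695344903 [360.56851654  50.93479458  64.04877936] [430.01362    233.00939535  81.78456484]
```

```bash
python3 -m crank '[[0,[0,-0.007,0],0],[0,[0,-0.007,0],0],[0,[0,-0.006,0],0],[0,[0,0,0],0],[0,[0,0.02,0],0],[0,[0,0.03,0],0],[0,[0,0,-0.03],0],[0,[0,0,-0.03],0],[0,[0,0,-0.03],0],[0,[0,0,-0.03],0]]'; python3 -m crank '[[0,[0,0,-0.03],0],[0,[0,0,-0.03],0],[0,[0,0,0],0]]'
python3 - <<'E'
from h import *
st()
for n in('scene','top'):
    c=cam(n); W=pts(c); x,y,z=W[...,0],W[...,1],W[...,2]
    h=(z>66)&(z<80)&(y>-10)&(y<240)&(x>340)&(x<470); q=W[h]; print(n,len(q),cv2.minAreaRect(q[:,:2].astype(np.float32)),np.median(q[:,2]),q.min(0),q.max(0))
    save(c,'g8'+n+'.png')
E
```

```text
t: 29.4
eef_pos: [399.4, 232.3, 154.6]
tcp_rot: [0.0, 1.0, -0.002, -0.002]
ft_force: [-0.0, 0.3, -0.2]
opening: 0.2
t: 29.65
eef_pos: [402.6, 234.9, 219.7]
tcp_rot: [-0.0, 1.0, 0.003, 0.004]
ft_force: [0.8, 1.1, 0.8]
opening: 0.2
t 29.65 p [402.6 234.9 219.7] F [0.8 1.1 0.8] op 0.2
R [[-1.0, -0.001, 0.007], [-0.001, 1.0, 0.005], [-0.007, 0.005, -1.0]] q [ 8.790e-01  1.170e-01 -3.890e-01  2.000e-03 -1.056e+00 -2.451e+00]
scene 1216 ((397.4866027832031, 100.83798217773438), (141.48733520507812, 68.73587799072266), 88.28155517578125) 71.80325758480168 [362.02388189  29.21139829  66.01592303] [432.9407368  172.11762641  76.40957514]
top 1130 ((399.718017578125, 99.8572998046875), (138.0488739013672, 65.84955596923828), 88.03607177734375) 72.32363651828453 [365.67407529  31.80973076  66.08940102] [432.87780745 169.61695213  79.36485882]
```

```bash
python3 -m crank '[[0,[-0.0069,-0.036,0],0],[0,[0,-0.036,0],0],[0,[0,-0.036,0],0],[0,[0,-0.036,0],0],[0,[0,-0.036,0],0],[0,[0,-0.036,0],0],[0,[0,-0.036,0],0],[0,[0,-0.036,0],0]]'; python3 -m crank '[[0,[0,-0.036,0],0],[0,[0,-0.036,0],0],[0,[0,-0.036,0],0],[0,[0,-0.036,0],0],[0,[0,-0.036,0],0],[0,[0,-0.036,0],0],[0,[0,-0.036,0],0],[0,[0,0,0],0],[0,[0,0,0],0],[0,[0,0,0],0]]'; python3 -c "
from h import *
st()"
```

```text
t: 30.42
eef_pos: [405.3, -56.2, 212.4]
tcp_rot: [0.0, 1.0, -0.0, -0.003]
ft_force: [0.8, -0.2, 0.5]
opening: -0.0
t: 31.25
eef_pos: [406.0, -305.7, 212.3]
tcp_rot: [0.001, 1.0, 0.001, -0.002]
ft_force: [-0.3, 1.2, 0.5]
opening: -0.0
t 31.25 p [ 406.  -305.7  212.3] F [-0.3  1.2  0.5] op -0.0
R [[-1.0, 0.001, -0.004], [0.001, 1.0, 0.002], [0.004, 0.002, -1.0]] q [-3.260e-01  2.040e-01 -3.000e-01 -1.000e-03 -1.072e+00 -1.246e+00]
```

```bash
python3 -m crank '[[0,[-0.0035,-0.004,0],0],[0,[0,0,0.03],0],[0,[0,0,0.03],0],[0,[0,0,0.037],0],[0,[0,0,0],0],[0,[0,0,0],0]]'; python3 -m crank '[[0,[0,0.008,0],0],[0,[0,0.008,0],0],[0,[0,0.008,0],0],[0,[0,0.008,0],0],[0,[0,0.007,0],0],[0,[0,0.007,0],0],[0,[0,0.006,0],0]]';  python3 -m crank '[[0,[0,0.007,0],0],[0,[0,0.007,0],0],[0,[0,0.007,0],0],[0,[0,0.007,0],0],[0,[0,0.007,0],0]]'; python3 -m crank '[[0,[0,0.007,0],0],[0,[0,0.007,0],0],[0,[0,0.007,0],0],[0,[0,0.007,0],0],[0,[0,0.007,0],0],[0,[0,0,0],0],[0,[0,0,0],0],[0,[0,0,0],0],[0,[0,0,0],0]]'
python3 - <<'E'
from h import *
st()
c=cam('scene'); W=pts(c); x,y,z=W[...,0],W[...,1],W[...,2]
h=(z>66)&(z<80)&(y<10)&(y>-240)&(x>340)&(x<470); q=W[h]; print(len(q),cv2.minAreaRect(q[:,:2].astype(np.float32)),np.median(q[:,2]),q.min(0),q.max(0))
cv2.imwrite('pics/g9c.png',cv2.resize(c['frame'][120:300,240:460,::-1],(733,600)))
E
```

```text
t: 31.75
eef_pos: [410.3, -309.1, 116.4]
tcp_rot: [-0.001, 1.0, 0.001, -0.002]
ft_force: [0.8, 0.7, 0.8]
opening: 0.1
t: 32.33
eef_pos: [411.0, -257.2, 117.7]
tcp_rot: [-0.0, 1.0, -0.0, 0.0]
ft_force: [-0.5, -0.3, 0.6]
opening: 0.1
t: 32.75
eef_pos: [410.9, -222.4, 117.1]
tcp_rot: [0.0, 1.0, 0.0, -0.0]
ft_force: [-0.3, -0.4, 0.2]
opening: -0.0
t: 33.5
eef_pos: [411.1, -188.3, 117.3]
tcp_rot: [0.0, 1.0, -0.0, 0.0]
ft_force: [-0.1, -0.6, 0.1]
opening: -0.1
t 33.5 p [ 411.1 -188.3  117.3] F [-0.1 -0.6  0.1] op -0.1
R [[-1.0, 0.0, 0.0], [0.0, 1.0, -0.0], [-0.0, -0.0, -1.0]] q [-0.068  0.22  -0.561  0.    -0.79  -1.503]
879 ((406.9995422363281, -142.58392333984375), (144.0505828857422, 67.4740982055664), 88.26415252685547) 71.62571858021947 [ 372.6804516  -214.05629704   66.03176383] [442.36478817 -70.61308245  75.78142686]
```

View pics/g9c.png

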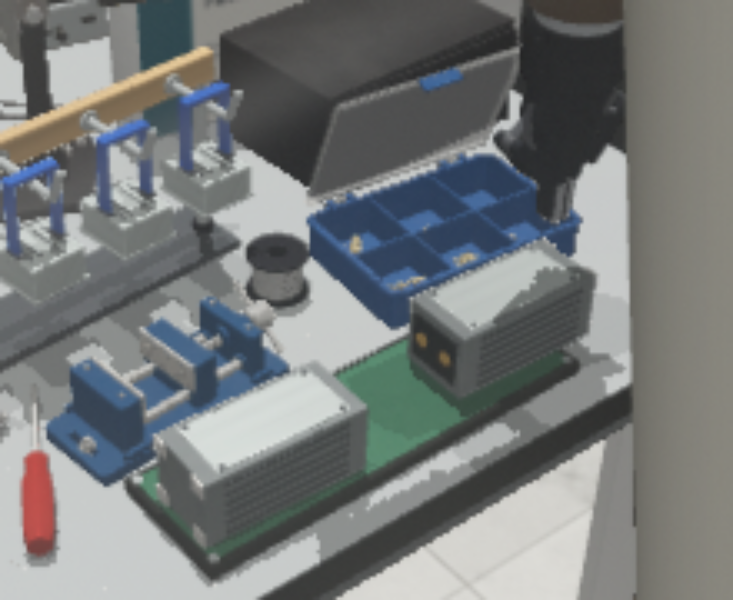

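Housing 2 now lies on the board too (crop (500,320)), with its foot about 30 mm past the right end. I push it in.

```bash
python3 -m crank '[[0,[0,-0.02,0],0],[0,[0,-0.02,0],0],[0,[0,-0.02,0],0],[0,[0,-0.017,0],0],[0,[0,0,0],0],[0,[0,0,0.025],0],[0,[0,0,0.025],0],[0,[0,0,0.032],0],[0,[0,0,0],0],[0,[0,0,0],0]]'; python3 -m crank '[[0,[0,0.008,0],0],[0,[0,0.008,0],0],[0,[0,0.008,0],0],[0,[0,0.008,0],0],[0,[0,0.007,0],0],[0,[0,0.007,0],0]]'; python3 -m crank '[[0,[0,0.007,0],0],[0,[0,0.006,0],0],[0,[0,0.006,0],0],[0,[0,0.006,0],0],[0,[0,0.006,0],0],[0,[0,0,0],0]]'; python3 -m crank '[[0,[0,-0.02,0],0],[0,[0,-0.03,0],0],[0,[0,0,0],0],[0,[0,0,-0.03],0],[0,[0,0,-0.03],0],[0,[0,0,-0.03],0],[0,[0,0,-0.03],0],[0,[0,0,-0.03],0],[0,[0,0,-0.03],0],[0,[0,0,0],0]]'
python3 - <<'E'
from h import *
st()
for n in('scene','top'):
    c=cam(n); W=pts(c); x,y,z=W[...,0],W[...,1],W[...,2]
    for lo,hi in((-240,0),(0,240)):
        h=(z>66)&(z<80)&(y<hi)&(y>lo)&(x>340)&(x<470); q=W[h]; print(n,len(q),cv2.minAreaRect(q[:,:2].astype(np.float32)),np.median(q[:,2]),q.min(0),q.max(0))
    save(c,'g10'+n+'.png')
E
```

```text
t: 34.38
eef_pos: [409.9, -264.8, 34.4]
tcp_rot: [-0.0, 1.0, 0.0, -0.002]
ft_force: [0.8, -1.0, 0.3]
opening: -0.2
t: 34.88
eef_pos: [411.9, -218.6, 36.3]
tcp_rot: [-0.001, 1.0, -0.0, 0.001]
ft_force: [0.4, -4.8, 1.1]
opening: 0.1
t: 35.38
eef_pos: [410.7, -187.2, 35.3]
tcp_rot: [-0.0, 1.0, 0.0, -0.0]
ft_force: [-0.4, 0.6, -0.2]
opening: -0.2
t: 36.22
eef_pos: [413.8, -238.7, 220.9]
tcp_rot: [-0.0, 1.0, -0.002, 0.005]
ft_force: [0.3, 0.3, -0.3]
opening: -0.4
t 36.22 p [ 413.8 -238.7  220.9] F [ 0.3  0.3 -0.3] op -0.4
R [[-1.0, -0.001, 0.011], [-0.001, 1.0, -0.003], [-0.011, -0.003, -1.0]] q [-1.810e-01  1.360e-01 -3.640e-01  1.000e-03 -1.061e+00 -1.390e+00]
scene 916 ((404.33935546875, -105.2464370727539), (66.80818939208984, 146.232421875), 0.373296320438385) 71.70105860674883 [ 370.82922411 -178.45965262   66.01603269] [437.95820732 -32.20379291  76.39151085]
scene 1216 ((396.7811584472656, 101.10226440429688), (141.64682006835938, 68.46732330322266), 87.54549407958984) 71.85588790758018 [360.53155728  29.47313038  66.0229238 ] [432.45543568 172.90061585  76.22352045]
top 162 ((406.19940185546875, -46.757938385009766), (22.690948486328125, 59.006134033203125), 89.61418914794922) 72.62512661651647 [376.7356116  -58.22983187  67.38030733] [435.77695686 -35.30548172  78.88643802]
top 1130 ((399.6761474609375, 99.82762145996094), (137.5262451171875, 65.71893310546875), 87.97000885009766) 72.52355424945321 [365.6728411   31.84356728  66.08238686] [432.8769329  169.372282    79.31794368]
```

```bash
python3 -m crank '[[0,[0.02,-0.0325,0],0],[0,[0.02,-0.0325,0],0],[0,[0.02,-0.0325,0],0],[0,[0.02,-0.0325,0],0],[0,[0.02,-0.0325,0],0],[0,[0.02,-0.0325,0],0],[0,[0.02,-0.0325,0],0],[0,[0.02,-0.0325,0],0],[0,[0,0,0],0],[0,[0,0,0],0]]'
python3 - <<'E'
from h import *
st()
c=cam('top'); W=pts(c); x,y,z=W[...,0],W[...,1],W[...,2]; hsv=cv2.cvtColor(c['frame'],cv2.COLOR_RGB2HSV); H,S=hsv[...,0],hsv[...,1]
for lo,hi in((-240,0),(0,240)):
    h=(z>66)&(z<80)&(y<hi)&(y>lo)&(x>340)&(x<470); q=W[h]; print('housing',cv2.minAreaRect(q[:,:2].astype(np.float32)),'z',np.median(q[:,2]),q.min(0).round(),q.max(0).round())
m=(H>95)&(H<130)&(S>100)&(z>165)&(z<200)&(x>580)&(x<700)
k,l,s,ce=cv2.connectedComponentsWithStats(m.astype(np.uint8))
for i in range(1,k):
    q=W[l==i]
    if len(q)>8: print('bar',q.mean(0).round(1))
c2=cam('scene')
a=np.vstack([cv2.resize(c['frame'][135:285,205:440],(470,300)),cv2.resize(c2['frame'][120:300,180:462],(470,300))])
cv2.imwrite('pics/fin.png',a[:,:,::-1])
E
```

```text
t: 37.15
eef_pos: [249.1, -498.1, 212.4]
tcp_rot: [0.002, 1.0, 0.002, -0.002]
ft_force: [0.3, -0.4, 0.2]
opening: 0.0
t 37.15 p [ 249.1 -498.1  212.4] F [ 0.3 -0.4  0.2] op 0.0
R [[-1.0, 0.004, -0.003], [0.004, 1.0, 0.005], [0.003, 0.005, -1.0]] q [-8.170e-01  2.870e-01 -1.860e-01 -1.000e-03 -1.103e+00 -7.580e-01]
housing ((407.7701110839844, -105.01783752441406), (61.86516189575195, 139.39666748046875), 0.10166092216968536) z 72.74224745419423 [ 377. -175.   66.] [439. -35.  80.]
housing ((399.57763671875, 100.00213623046875), (138.1126708984375, 65.66881561279297), 88.09364318847656) z 72.36691355386695 [366.  32.  66.] [433. 170.  80.]
bar [640.9 -21.6 179.3]
bar [630.3  61.7 179.7]
bar [623.3 146.8 179.3]
bar [615.4 229.6 179.8]
```

View pics/fin.png

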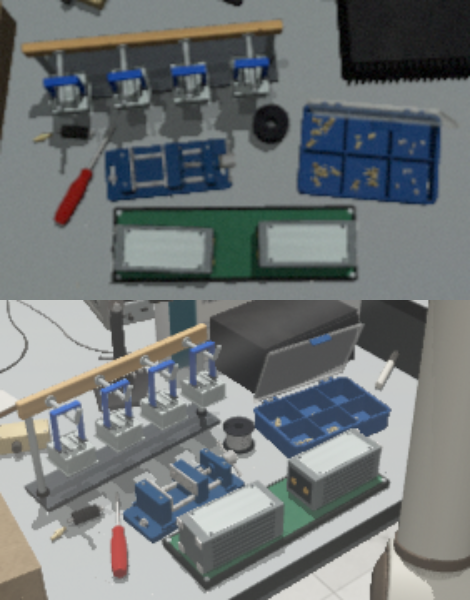

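Both views show the four covers hanging on their own hooks, both housings flat on the board within its ends, and the bystanders where they were. I hand the job in.

```bash
python3 -c "
from bench import ticket
print(ticket.job_done())"
```

```text
the job is handed in; nothing more can be done
None
```

The job is handed in at about 37 s of the 208 s allowed. `ticket.job_done()` reports no verdict, so the results below are from my own last camera checks.

- **Covers:** all four were on the board, and each now hangs on its own hook. The handle bars were measured within about 3 mm of the hook seats horizontally and about 85 mm apart.
- **Housings:** both were pushed against their board ends, tipped, and slid in. They lie flat with top faces about 72 mm up, where 12 + 60 mm is expected.

| | Spans y (mm) | Board end at y (mm) | Off the middle line (mm) |
|---|---|---|---|
| housing_1 | about 31 to 171 | 178.5 | about 9 |
| housing_2 | about -35 to -175 | -181.5 | about 1 |

- **Bystanders:** the screwdriver, spool and attenuator looked unmoved in the last pictures. I did not measure their shift.
- **Robot:** it was clear of everything at the end, and the largest force read at the end of a move was about 8 N.
- **Failed or disagreeing checks:** none failed. The scene and top cameras differed by 2–5 mm. While the fingers were beside housing_1 its measured outline came out too long, so I measured it again once they were clear.

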